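# Weigh the intake lockets on the beam balance and box them

### The arm

A 6-joint arm with a two-finger parallel gripper is mounted at the origin on the work surface. World frame = base frame: x ahead of the robot, y to its left, z up, the work surface at z = 0. Lengths are in m, angles in rad, forces in N, time in s.
With the tool pointing down it reaches from about 0.425 to 0.95 m from the base axis. Payload 3.5 kg.
Tool frame: the origin (TCP) lies at the very end of the fingers, on their centre line; the grasp point (between the pads) lies behind it (ctrl.grasp_offset is the z of the grasp point in the tool frame, in m); z points along the fingers, x is the direction in which the jaws open and shut, and the axes are right-handed (so a half turn about z gives the same grasp; the last joint's range is limited). The gripper opens to 85 mm and grips with 20 to 120 N. Pads are 22 mm wide; open, the fingers measure 114 mm over their backs; the gripper's body (76 mm by 85 mm) begins 54 mm behind the grasp point. The pads swing forward as they close: fully open they stand 13 mm farther back than shut.
Start: joints at [-1.375, 0.286, 1.577, -0, 1.279, -0.15], TCP at [0.229, -0.635, 0.231] pointing down, gripper open.
Joint ranges: [-2.77, 2.77], [-0.9, 2.22], [0.21, 2.48], [-1.53, 4.67], [0.24, 2.81], [-2.84, 2.84]. Speed limits (rad/s): [2.79, 2.79, 3.14, 3.14, 3.14, 3.14].

### API

Orientations are given as a unit quaternion [x, y, z, w].
In Python, from plant import ctrl gives the robot as it stands.
- The arm moves only by the shell command python3 -m jog 'ROWS' [FORCE]. ROWS is JSON, a list of rows, each an object with "grip": the closure, from 0 (fully open) to 1 (shut); "xyz": the shift along the tool's x, y, z in m, a list of three; "dr": the turn, a rotation vector about the tool's x, y, z in rad, a list of three. A call has 1 to 12 rows; each row is the pose to reach, as a shift and turn from the pose commanded when the call began, along the tool's axes at that moment; what a row does not reach only later rows make up. A row lasts 1/12 s, in which the tool goes at most 41.7 mm and 7.16 degrees, less where a joint would pass 70% of its speed; a pose out of reach is approached as far as the arm can. A call with a gripper value outside its range is refused whole. The fingers move at their own pace and stop on an object; FORCE is the grip in N (left out, the last holds). Time passes only in rows, so rows that repeat a pose let the fingers close. It gives the time, the measured TCP pose, the force and the opening at its end, in the units of the state.
- ctrl.get_state(): the state, without advancing time (a new reading comes with each control period).
- ctrl.read_camera(name): name is "scene" or "top" or "wrist"; returns the picture (400x640x3 uint8, red, green, blue); there is no depth.
- ctrl.get_calibration(name): a dict with "mtx" (3x3 intrinsics, pixels), "k1" (the pictures are not rectified: a ray, as slopes to the right and down, at radius r is drawn at 1 + k1 r^2 times it, then the intrinsics apply), "R" (3x3) and "t" (3): a world point X has camera coordinates R X + t; the wrist camera has in their place "hand_eye" (4x4, takes a point from camera to tool coordinates, whose origin is the TCP and whose axes are the tool frame's). Camera axes: x right, y down, z forward; pixel columns grow to the right and rows downward; lengths in m; the calibration is good to about 2 mm. A picture is of the moment at which its call begins: read the wrist's pose just before it. get_calibration takes no time and is no camera call.
- ctrl.sign_off(): hands the job in, once; it reports no verdict.
The state is a dict: "time": time; "qpos": joint angles; "dq": joint speeds; "joint_efforts": joint torques, N m; "eef_pos": TCP position; "tcp_rot": TCP orientation; "contact_force": force on the tool from outside, world axes, zero at the start; "wrist_torque": the same for the moment, N m; "opening": opening from 0.0 (shut) to 1.0 (fully open).
Only numpy, scipy, OpenCV 4.12 (cv2) and the standard library are available. Lean on these libraries where they do the work, as an engineer would, in place of code of your own. Each camera call takes 0.05 s, during which the arm holds its last target.

### The job

Put every locket marked with a steel clip bar into the steel reject tray, and lay all the plain lockets flat side by side on the balance pan while the beam is arrested. Then push the arrest lever fully over to free the beam, let the pan sink and settle, push the lever fully back to arrest the beam level again with the lockets still on the pan, and only then move the plain lockets into the ring box, lying flat, one to a compartment. Never touch the pan or the plain lockets while the beam is free, and leave the hat pin holder, the pocket scale and the ring stand alone.

Things in the scene. Friction and masses are not known exactly. Their poses are not given: they have to be found in the camera images.
- balance: fixed beam balance with a dark wooden base 110 x 270 x 10 mm. Origin under the centre of its column, on the counter; the brass beam runs along its own y, the pan is on its +y side, the steel counterweight (30 mm across, top 107 mm above the counter) 70 mm out on its -y side, the arrest lever at its -y end.
- pan: the balance's rectangular aluminium pan, fixed on the beam and tipping with it: 178 mm (its own x) by 98 mm (its own y) outside, wall and floor 3 mm, rim 15 mm above the underside. Origin at the centre of its underside, which is 66 mm above the counter when the beam is level; inner floor 3 mm above the origin.
- beam (a joint): tilt of the beam in rad: 0 level, positive with the pan down, negative with the counterweight down, stops at -0.15 and 0.15. The counterweight outweighs an empty pan or a single locket; two or more lockets outweigh it. While arrested, the beam is held level by two cams under it.
- arrest (a joint): angle of the arrest lever in rad, 0 to 1.4: at 0 it leans 0.7 rad to the balance's -x and the beam is arrested; at 1.4 it leans 0.7 rad to +x and the beam is free. It turns about an axis along the balance's own y, 34 mm above the counter and straight through the balance's origin in x; light friction (about 1 to 2 N at the knob), stays where it is left.
- arrest_knob (a point): centre of the black ball knob, 18 mm across, on the end of the arrest lever; 70 mm from the lever's axis, 125 mm from the balance's origin along its -y; about 88 mm above the counter at either end, 104 mm midway. The stem is 8 mm thick. Can be pushed with shut fingers.
- pad: fixed grey felt intake pad 230 x 160 x 4 mm, origin under its centre; the pieces start scattered on it, about 74 mm apart, in any order.
- ringbox: fixed wooden ring box, 62 mm (own x) by 178 mm (own y), rim 22 mm high, with its lid standing open along the +x side, leaning back, its top about 75 mm above the counter. Three square compartments in a row along y, each 54 mm square inside, walls 4 mm, felt floor 16 mm above the counter (6 mm deep). Origin under the centre.
- rejects: fixed open steel reject tray, 100 mm (own x) by 160 mm (own y), 30 mm high, walls and floor 4 mm. Origin under the centre.
- compartment1 (a point): centre of the felt floor of the ring box's compartment 1 (-y end); compartments are 58 mm apart
- compartment2 (a point): centre of the felt floor of the ring box's compartment 2 (middle); compartments are 58 mm apart
- compartment3 (a point): centre of the felt floor of the ring box's compartment 3 (+y end); compartments are 58 mm apart
- locket1: gold locket: a round brass-coloured disc 32 mm across and 16 mm thick lying flat, about 60 g, with a small hanging loop at its edge that sticks out 6 mm along its own +x (22 mm from the centre). Plain top with no clip. Origin at the centre of its underside, z up. May be absent.
- locket2: gold locket: a round brass-coloured disc 32 mm across and 16 mm thick lying flat, about 60 g, with a small hanging loop at its edge that sticks out 6 mm along its own +x (22 mm from the centre). Plain top with no clip. Origin at the centre of its underside, z up. May be absent.
- locket3: gold locket: a round brass-coloured disc 32 mm across and 16 mm thick lying flat, about 60 g, with a small hanging loop at its edge that sticks out 6 mm along its own +x (22 mm from the centre). Plain top with no clip. Origin at the centre of its underside, z up. May be absent.
- reject1: rejected (plated) locket: the same disc, 32 mm across, 16 mm thick, with the same loop on +x, but marked by a flat steel clip bar across its top along its own x: 50 mm long, 10 mm wide, 4 mm thick, both ends standing out 9 mm past the disc (20 mm high in all; the disc's sides along its own y are free to grip). About 60 g. Origin at the centre of its underside, z up. May be absent.
- reject2: rejected (plated) locket: the same disc, 32 mm across, 16 mm thick, with the same loop on +x, but marked by a flat steel clip bar across its top along its own x: 50 mm long, 10 mm wide, 4 mm thick, both ends standing out 9 mm past the disc (20 mm high in all; the disc's sides along its own y are free to grip). About 60 g. Origin at the centre of its underside, z up. May be absent.
- reject3: rejected (plated) locket: the same disc, 32 mm across, 16 mm thick, with the same loop on +x, but marked by a flat steel clip bar across its top along its own x: 50 mm long, 10 mm wide, 4 mm thick, both ends standing out 9 mm past the disc (20 mm high in all; the disc's sides along its own y are free to grip). About 60 g. Origin at the centre of its underside, z up. May be absent.
- pinholder: bystander: brass hat pin holder with pearl-headed pins, 68 mm across the foot, 168 mm high; origin under its centre
- pocketscale: bystander: chrome digital pocket scale, 75 x 130 x 19 mm; origin under its centre
- ringstand: bystander: dark wooden cone stand, 50 mm across and 52 mm high, carrying a platinum solitaire ring; origin under its centre
There are look-alikes about, which are no part of the job. Leave any orange look-alike of the locket2 alone.

How it is judged:
On the way, in this order (a step that is already met when the one before it is completed fails the run):
1. all plain lockets lie flat on the pan, no reject there, the beam arrested and level (x of locket1 in the frame of pan between -0.078 and 0.078 m and y of locket1 in the frame of pan between -0.038 and 0.038 m and z of locket1 in the frame of pan between -0.002 and 0.01 m and x of locket2 in the frame of pan between -0.078 and 0.078 m and y of locket2 in the frame of pan between -0.038 and 0.038 m and z of locket2 in the frame of pan between -0.002 and 0.01 m and x of locket3 in the frame of pan between -0.078 and 0.078 m and y of locket3 in the frame of pan between -0.038 and 0.038 m and z of locket3 in the frame of pan between -0.002 and 0.01 m and angle between the z axis of each of locket1, locket2, locket3 and the z axis of pan, either way round below 0.25 rad and distance between each of reject1, reject2, reject3 and pan above 0.1 m and value of joint arrest below 0.2 rad and value of joint beam between -0.03 and 0.03 rad and linear speed of each of locket1, locket2, locket3, reject1, reject2, reject3 below 0.02 m/s), for 0.3 s.
2. the arrest lever is over and the beam has tipped pan down and settled, with the lockets on the pan and no reject there (x of locket1 in the frame of pan between -0.078 and 0.078 m and y of locket1 in the frame of pan between -0.038 and 0.038 m and z of locket1 in the frame of pan between -0.002 and 0.01 m and x of locket2 in the frame of pan between -0.078 and 0.078 m and y of locket2 in the frame of pan between -0.038 and 0.038 m and z of locket2 in the frame of pan between -0.002 and 0.01 m and x of locket3 in the frame of pan between -0.078 and 0.078 m and y of locket3 in the frame of pan between -0.038 and 0.038 m and z of locket3 in the frame of pan between -0.002 and 0.01 m and angle between the z axis of each of locket1, locket2, locket3 and the z axis of pan, either way round below 0.25 rad and distance between each of reject1, reject2, reject3 and pan above 0.1 m and value of joint arrest above 1.15 rad and value of joint beam above 0.09 rad and velocity of joint beam between -0.05 and 0.05 rad/s), for 0.5 s.
3. the lever is back and the beam arrested level, with the lockets still on the pan (x of locket1 in the frame of pan between -0.078 and 0.078 m and y of locket1 in the frame of pan between -0.038 and 0.038 m and z of locket1 in the frame of pan between -0.002 and 0.01 m and x of locket2 in the frame of pan between -0.078 and 0.078 m and y of locket2 in the frame of pan between -0.038 and 0.038 m and z of locket2 in the frame of pan between -0.002 and 0.01 m and x of locket3 in the frame of pan between -0.078 and 0.078 m and y of locket3 in the frame of pan between -0.038 and 0.038 m and z of locket3 in the frame of pan between -0.002 and 0.01 m and angle between the z axis of each of locket1, locket2, locket3 and the z axis of pan, either way round below 0.25 rad and distance between each of reject1, reject2, reject3 and pan above 0.1 m and value of joint arrest below 0.2 rad and value of joint beam between -0.03 and 0.03 rad), for 0.3 s.
At the end, for the whole second after the job is handed in: Every plain locket lies flat in a ring box compartment (centre within 20 mm of a compartment's centre, on its floor), every clip-marked locket lies inside the reject tray, the arrest lever is back (below 0.2 rad) with the beam level within 0.03 rad, and everything is at rest ((horizontal distance between locket1 and compartment1 below 0.02 m or horizontal distance between locket1 and compartment2 below 0.02 m or horizontal distance between locket1 and compartment3 below 0.02 m) and z of locket1 in the frame of compartment2 between -0.004 and 0.006 m and angle between each of locket1, locket2, locket3's own z axis and vertical below 0.25 rad and (horizontal distance between locket2 and compartment1 below 0.02 m or horizontal distance between locket2 and compartment2 below 0.02 m or horizontal distance between locket2 and compartment3 below 0.02 m) and z of locket2 in the frame of compartment2 between -0.004 and 0.006 m and (horizontal distance between locket3 and compartment1 below 0.02 m or horizontal distance between locket3 and compartment2 below 0.02 m or horizontal distance between locket3 and compartment3 below 0.02 m) and z of locket3 in the frame of compartment2 between -0.004 and 0.006 m and x of reject1 in the frame of rejects between -0.048 and 0.048 m and y of reject1 in the frame of rejects between -0.078 and 0.078 m and z of reject1 in the frame of rejects between -0.002 and 0.028 m and x of reject2 in the frame of rejects between -0.048 and 0.048 m and y of reject2 in the frame of rejects between -0.078 and 0.078 m and z of reject2 in the frame of rejects between -0.002 and 0.028 m and x of reject3 in the frame of rejects between -0.048 and 0.048 m and y of reject3 in the frame of rejects between -0.078 and 0.078 m and z of reject3 in the frame of rejects between -0.002 and 0.028 m and value of joint arrest below 0.2 rad and value of joint beam between -0.03 and 0.03 rad and linear speed of each of locket1, locket2, locket3, reject1, reject2, reject3 below 0.02 m/s); the robot touches nothing.
It fails at once if the fingers touch the pan or a plain locket while the beam is free (lever beyond 0.6 rad) (value of joint arrest above 0.6 rad and (contact force between the fingers and pan above 1 N or contact force between the fingers and locket1 above 1 N or contact force between the fingers and locket2 above 1 N or contact force between the fingers and locket3 above 1 N)).
It fails at once if the pinholder is moved more than 30 mm (distance of pinholder from where it was at the start of the episode above 0.03 m).
It fails at once if the pocketscale is moved more than 30 mm (distance of pocketscale from where it was at the start of the episode above 0.03 m).
It fails at once if the ringstand is moved more than 30 mm (distance of ringstand from where it was at the start of the episode above 0.03 m).
Of locket1, locket2, locket3 only 2 to 3 are there at a start; the rules pass over those that are not, and their reading is None.
Of reject1, reject2, reject3 only 1 to 2 are there at a start; the rules pass over those that are not, and their reading is None.
At some moment in a run one of locket1, locket2, locket3, reject1, reject2, reject3 may be knocked a few centimetres aside while the robot is not near it.
It also fails if it takes over 210 s, if anything falls off the work surface, if the arm or the gripper's body presses on something with over 40 N, if the wrist force passes 120 N, or if a joint passes its speed limit or range.

## Working session

There is one attempt and no reset: what is moved stays moved. The work goes in short steps, Python scripts to look and compute and a shell command to move; the robot and the scene stay as the last step left them, time stands still between calls to the robot, and variables do not carry over. Pictures are saved under pics/ and viewed, and the job is handed in when it is done.

```bash
ls -la; mkdir -p pics
python3 - <<'E'
from plant import ctrl
import cv2
s=ctrl.get_state();print(s)
print(ctrl.grasp_offset)
for n in ["scene","top","wrist"]:
    print(n,ctrl.get_calibration(n))
    im=ctrl.read_camera(n); cv2.imwrite(f"pics/{n}0.png",im[:,:,::-1])
E
```

```text
total 12
drwxr-xr-x  3 agent agent 4096 Dec  6 21:07 .
drwxr-xr-x 23 root  root  4096 Dec  6 21:07 ..
drwxr-xr-x  2 agent agent 4096 Dec  6 21:07 pics
{'time': 0.0, 'qpos': array([-1.37498689e+00,  2.87190307e-01,  1.57818669e+00,  4.38303421e-05,
        1.27861083e+00, -1.49951232e-01]), 'dq': array([-0.00041098,  0.00042545,  0.00082712, -0.00047897,  0.00010986,
        0.00108813]), 'joint_efforts': array([-2.87002777e-04, -4.05978978e+01, -2.92627627e+01, -1.56793608e-04,
        5.81565168e-03,  4.47325590e-06]), 'eef_pos': array([ 0.22870431, -0.63437016,  0.22992551]), 'tcp_rot': array([ 0.81819881, -0.57493415, -0.00085152, -0.00084235]), 'contact_force': array([-0.14585191, -0.28798069, -0.02016521]), 'wrist_torque': array([-0.00673485, -0.0133032 ,  0.04170474]), 'opening': 1.0001644535937209}
-0.0187
scene {'mtx': array([[392.32102673,   0.        , 316.21678562],
       [  0.        , 392.32102673, 202.14466978],
       [  0.        ,   0.        ,   1.        ]]), 'k1': 0.02590717410588996, 'R': array([[-0.71243126,  0.70144741,  0.02032815],
       [ 0.38292746,  0.41
[... 372 characters left out ...]

       [-0.98247221, -0.01315609, -0.1859443 ],
       [ 0.18591229,  0.00362628, -0.98255965]]), 't': array([0.0541111 , 0.59509573, 1.3454476 ])}
wrist {'mtx': array([[297.26194629,   0.        , 317.81971956],
       [  0.        , 297.26194629, 199.52329687],
       [  0.        ,   0.        ,   1.        ]]), 'k1': -0.008780200313457462, 'hand_eye': array([[ 9.99999464e-01,  8.98436695e-04,  5.15202451e-04,
        -3.47052168e-04],
       [-1.00505746e-03,  9.61906034e-01,  2.73378439e-01,
        -6.90209289e-02],
       [-2.49963125e-04, -2.73378810e-01,  9.61906421e-01,
        -1.41922169e-01],
       [ 0.00000000e+00,  0.00000000e+00,  0.00000000e+00,
         1.00000000e+00]])}
```

View pics/scene0.png

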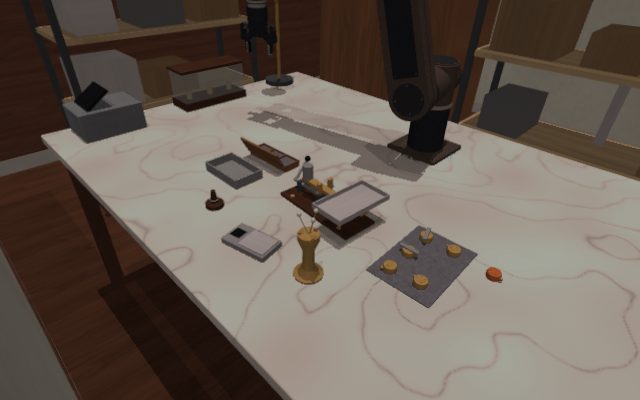

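View pics/top0.png

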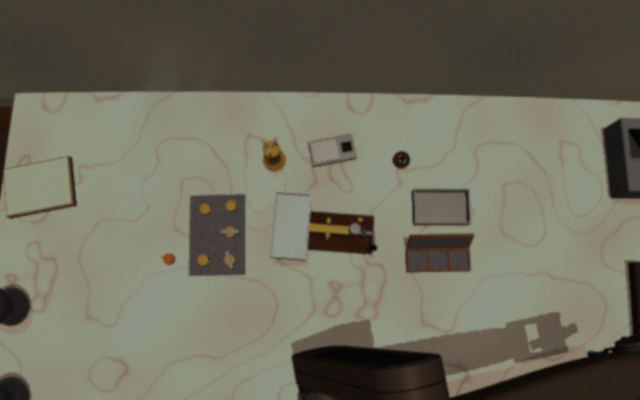

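View pics/wrist0.png

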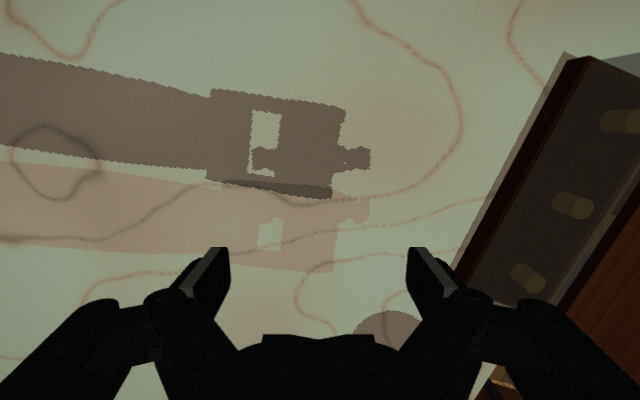

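The top view shows three plain lockets on the pad at about (205,209), (231,206) and (203,260). Two clip-barred pieces are at (230,232) and (228,259). An orange look-alike lies off the pad at (168,259), and I'll leave it alone. Next I'll set up helpers and get coarse positions.

```bash
cat > h.py <<'E'
import numpy as np, cv2, json
from scipy.spatial.transform import Rotation as Rn
from plant import ctrl
def cam(name,st=None):
    c=ctrl.get_calibration(name)
    if name=="wrist":
        st=st or ctrl.get_state()
        T=np.eye(4);T[:3,:3]=Rn.from_quat(st['tcp_rot']).as_matrix();T[:3,3]=st['eef_pos']
        M=T@c['hand_eye']; R=M[:3,:3].T; t=-R@M[:3,3]
    else: R,t=np.array(c['R']),np.array(c['t'])
    return dict(K=np.array(c['mtx']),k1=c['k1'],R=R,t=t)
def ray(c,uv):
    d=np.array([c['k1'],0,0,0,0.])
    p=cv2.undistortPoints(np.array([[uv]],float),c['K'],d)[0,0]
    v=c['R'].T@np.array([p[0],p[1],1]); o=-c['R'].T@c['t']
    return o,v/np.linalg.norm(v)
def onz(c,uv,z):
    o,v=ray(c,uv); return o+v*(z-o[2])/v[2]
def tri(obs):
    A=np.zeros((3,3));b=np.zeros(3)
    for c,uv in obs:
        o,v=ray(c,uv);P=np.eye(3)-np.outer(v,v);A+=P;b+=P@o
    x=np.linalg.solve(A,b)
    res=[np.linalg.norm((np.eye(3)-np.outer(*(ray(c,uv)[1],)*2))@(x-ray(c,uv)[0])) for c,uv in obs]
    return x,res
def proj(c,X):
    p=c['R']@np.array(X)+c['t'];x=p[:2]/p[2];r=x@x;x=x*(1+c['k1']*r)
    return x*c['K'][0,0]+c['K'][:2,2]
def snap(name,fn):
    st=ctrl.get_state();c=cam(name,st);im=ctrl.read_camera(name)[:,:,::-1].copy()
    cv2.imwrite("pics/"+fn+".png",im)
    np.savez("pics/"+fn,**c)
    return c,im,st
def load(fn):
    z=np.load("pics/"+fn+".npz");c={k:z[k] for k in z.files};c['k1']=float(c['k1']);return c,cv2.imread("pics/"+fn+".png")
def toolrel(st,X):
    return Rn.from_quat(st['tcp_rot']).as_matrix().T@(np.array(X)-st['eef_pos'])
E
python3 - <<'E'
from h import *
ct=cam("top")
im=cv2.imread("pics/top0.png")
np.set_printoptions(precision=3,suppress=True)
for n,uv,z in [("L a",(205,209),.012),("L b",(231,206),.012),("L c",(203,260),.012),("R a",(230,232),.012),("R b",(228,259),.012),("orange",(168,259),.01),("pan tl",(275,194),.081),("pan tr",(310,194),.081),("pan br",(307,261),.081),("pan bl",(272,259),.081),("base tr",(374,215),.01),("base br",(373,253),.01),("knob",(374,247),.088),("cw",(355,229),.107),("trayTL",(413,190),.03),("tray br",(470,226),.03),("tray bl",(413,226),.03),("tray tr",(468,190),.03),("box bl",(406,271),.022),("box br",(470,270),.022),("pin",(274,160),.0),("scale",(333,150),.02),("stand",(401,160),0),("padTL",(190,196),.004),("pad br",(245,275),.004)]:
    print(n,onz(ct,uv,z))
cv2.imwrite("pics/t0a.png",cv2.resize(im[180:290,160:290],None,fx=5,fy=5,interpolation=cv2.INTER_CUBIC))
cv2.imwrite("pics/t0b.png",cv2.resize(im[120:290,260:480],None,fx=3.5,fy=3.5,interpolation=cv2.INTER_CUBIC))
E
```

```text
L a [0.59  0.369 0.012]
L b [0.599 0.295 0.012]
L c [0.445 0.367 0.012]
R a [0.525 0.294 0.012]
R b [0.449 0.297 0.012]
orange [0.446 0.467 0.01 ]
pan tl [0.621 0.165 0.081]
pan tr [0.622 0.07  0.081]
pan br [0.441 0.076 0.081]
pan bl [0.445 0.168 0.081]
base tr [ 0.579 -0.111  0.01 ]
base br [ 0.472 -0.107  0.01 ]
knob [ 0.48  -0.101  0.088]
cw [ 0.525 -0.049  0.107]
trayTL [ 0.649 -0.22   0.03 ]
tray br [ 0.548 -0.379  0.03 ]
tray bl [ 0.546 -0.218  0.03 ]
tray tr [ 0.651 -0.378  0.03 ]
box bl [ 0.422 -0.197  0.022]
box br [ 0.426 -0.377  0.022]
pin [0.74  0.177 0.   ]
scale [0.766 0.007 0.02 ]
stand [ 0.745 -0.193  0.   ]
padTL [0.629 0.416 0.004]
pad br [0.406 0.249 0.004]
```

View pics/t0a.png

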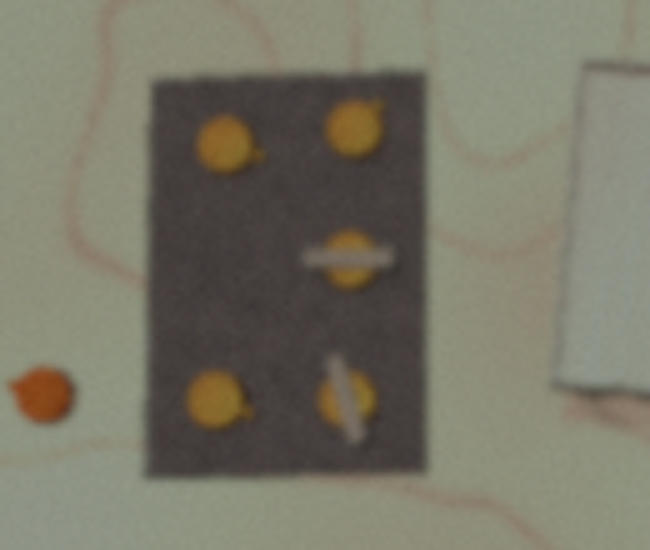

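View pics/t0b.png

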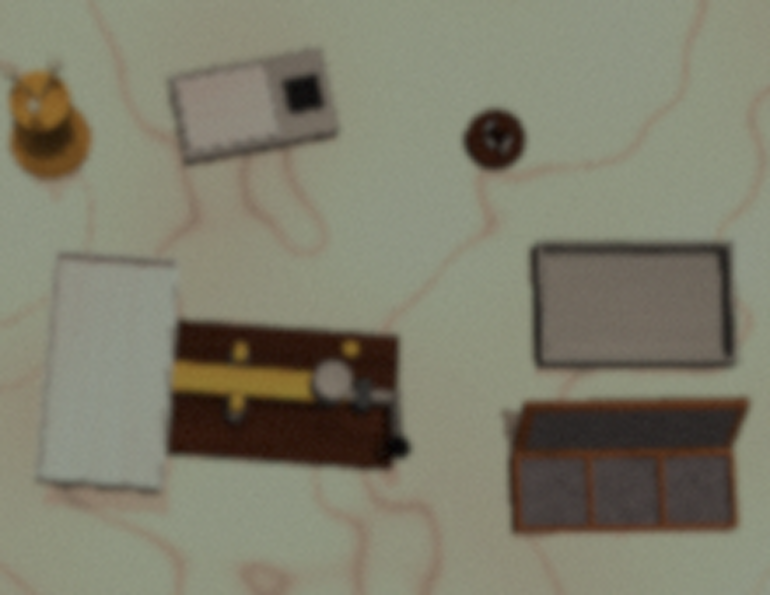

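```bash
cat > go.py <<'E'
# usage: go.py x y z psi_deg : prints tool-frame shift and turn needed from measured pose
import sys
from h import *
x,y,z,p=map(float,sys.argv[1:5])
st=ctrl.get_state()
R=Rn.from_quat(st['tcp_rot']).as_matrix()
psi=np.deg2rad(p); T=np.array([[np.cos(psi),np.sin(psi),0],[np.sin(psi),-np.cos(psi),0],[0,0,-1]])
d=R.T@(np.array([x,y,z])-st['eef_pos'])
dr=Rn.from_matrix(R.T@T).as_rotvec()
print("xyz",d.round(4),"dr",dr.round(4),"rows>=",max(np.linalg.norm(d)/.0417,np.linalg.norm(dr)/.125).round(1),"psi now",np.rad2deg(np.arctan2(R[1,0],R[0,0])).round(2),"q6 goal",round(float(np.arctan2(y,x)-psi),2),"t",round(st['time'],2),"eef",st['eef_pos'].round(4))
E
python3 go.py .55 -.3 .25 -90
```

```text
xyz [-0.2058 -0.4157 -0.0193] dr [1.000e-04 1.900e-03 3.458e-01] rows>= 11.1 psi now -70.19 q6 goal 1.07 t 0.15 eef [ 0.2287 -0.6345  0.2302]
```

```bash
python3 -m jog '[{"grip":0.4,"xyz":[-0.206,-0.416,-0.02],"dr":[0,0.002,0.346]},{"grip":0.4,"xyz":[-0.206,-0.416,-0.02],"dr":[0,0.002,0.346]},{"grip":0.4,"xyz":[-0.206,-0.416,-0.02],"dr":[0,0.002,0.346]},{"grip":0.4,"xyz":[-0.206,-0.416,-0.02],"dr":[0,0.002,0.346]},{"grip":0.4,"xyz":[-0.206,-0.416,-0.02],"dr":[0,0.002,0.346]},{"grip":0.4,"xyz":[-0.206,-0.416,-0.02],"dr":[0,0.002,0.346]},{"grip":0.4,"xyz":[-0.206,-0.416,-0.02],"dr":[0,0.002,0.346]},{"grip":0.4,"xyz":[-0.206,-0.416,-0.02],"dr":[0,0.002,0.346]},{"grip":0.4,"xyz":[-0.206,-0.416,-0.02],"dr":[0,0.002,0.346]},{"grip":0.4,"xyz":[-0.206,-0.416,-0.02],"dr":[0,0.002,0.346]},{"grip":0.4,"xyz":[-0.206,-0.416,-0.02],"dr":[0,0.002,0.346]},{"grip":0.4,"xyz":[-0.206,-0.416,-0.02],"dr":[0,0.002,0.346]}]' 40
python3 - <<'E'
from h import *
c,im,st=snap("wrist","w1");print(st['eef_pos'],st['opening'],st['time'])
E
python3 go.py .5 .33 .2 -90; python3 go.py .5 0.03 .25 -90
```

```text
time: 1.15
eef_pos: [0.5538, -0.2952, 0.2514]
tcp_rot: [0.709, -0.705, 0.001, -0.001]
contact_force: [-0.7, 0.2, -0.1]
opening: 0.6
[ 0.55376045 -0.2952116   0.25143641] 0.6004943713894944 1.15
xyz [-0.6269  0.0495  0.0506] dr [-0.001  -0.001   0.0053] rows>= 15.1 psi now -89.69 q6 goal 2.15 t 1.2 eef [ 0.5528 -0.2966  0.2512]
xyz [-0.3268  0.051   0.0009] dr [-0.001  -0.001   0.0053] rows>= 7.9 psi now -89.69 q6 goal 1.63 t 1.2 eef [ 0.5528 -0.2966  0.2512]
```

View pics/w1.png

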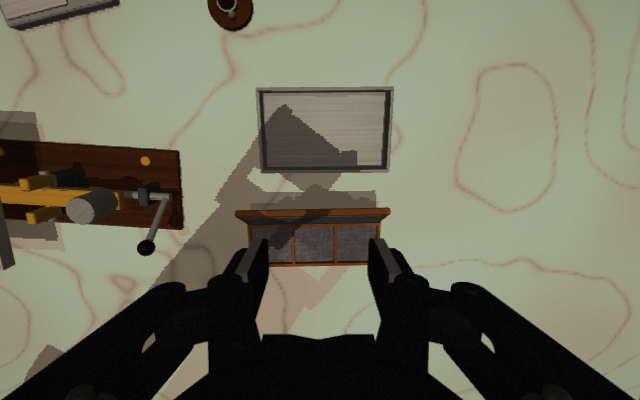

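The wrist view shows the reject tray at (257-393, 88-172), the ring box with its lid at (236-390, 208-265), the counterweight at (97,205) and the knob at (146,248). Now to the pad.

```bash
python3 -m jog '[{"grip":0.4,"xyz":[-0.42,0.04,0.0],"dr":[0,0,0]},{"grip":0.4,"xyz":[-0.42,0.04,0.0],"dr":[0,0,0]},{"grip":0.4,"xyz":[-0.42,0.04,0.0],"dr":[0,0,0]},{"grip":0.4,"xyz":[-0.42,0.04,0.0],"dr":[0,0,0]},{"grip":0.4,"xyz":[-0.42,0.04,0.0],"dr":[0,0,0]},{"grip":0.4,"xyz":[-0.42,0.04,0.0],"dr":[0,0,0]},{"grip":0.4,"xyz":[-0.42,0.04,0.0],"dr":[0,0,0]},{"grip":0.4,"xyz":[-0.42,0.04,0.0],"dr":[0,0,0]},{"grip":0.4,"xyz":[-0.42,0.04,0.0],"dr":[0,0,0]},{"grip":0.4,"xyz":[-0.42,0.04,0.0],"dr":[0,0,0]}]'
python3 - <<'E'
from h import *
c,im,st=snap("wrist","w2");print(st['eef_pos'],st['opening'],st['time'])
E
python3 go.py .5 .33 .2 -90
```

```text
time: 2.03
eef_pos: [0.5103, 0.115, 0.2504]
tcp_rot: [-0.706, 0.708, -0.001, -0.001]
contact_force: [0.3, -0.6, 0.2]
opening: 0.604
[0.51026342 0.11502719 0.25035275] 0.6038118353199576 2.0333
xyz [-0.2082  0.0082  0.051 ] dr [0.0006 0.0032 0.0036] rows>= 5.1 psi now -89.8 q6 goal 2.15 t 2.08 eef [0.5089 0.1216 0.2503]
```

```bash
python3 -m jog '[{"grip":0.4,"xyz":[-0.208,0.02,0.05],"dr":[0,0,0]},{"grip":0.4,"xyz":[-0.208,0.02,0.05],"dr":[0,0,0]},{"grip":0.4,"xyz":[-0.208,0.02,0.05],"dr":[0,0,0]},{"grip":0.4,"xyz":[-0.208,0.02,0.05],"dr":[0,0,0]},{"grip":0.4,"xyz":[-0.208,0.02,0.05],"dr":[0,0,0]},{"grip":0.4,"xyz":[-0.208,0.02,0.05],"dr":[0,0,0]},{"grip":0.4,"xyz":[-0.208,0.02,0.05],"dr":[0,0,0]},{"grip":0.4,"xyz":[-0.208,0.02,0.05],"dr":[0,0,0]}]'
python3 - <<'E'
from h import *
c,im,st=snap("wrist","w3");print(st['eef_pos'],st['opening'],st['time'],st['dq'].round(3))
E
```

```text
time: 2.75
eef_pos: [0.4913, 0.3213, 0.1996]
tcp_rot: [-0.707, 0.707, -0.001, -0.001]
contact_force: [0.2, -0.2, 0.2]
opening: 0.596
[0.49130475 0.32133938 0.19964143] 0.5956494564604613 2.75 [-0.025 -0.023 -0.001  0.001 -0.001  0.003]
```

View pics/w3.png

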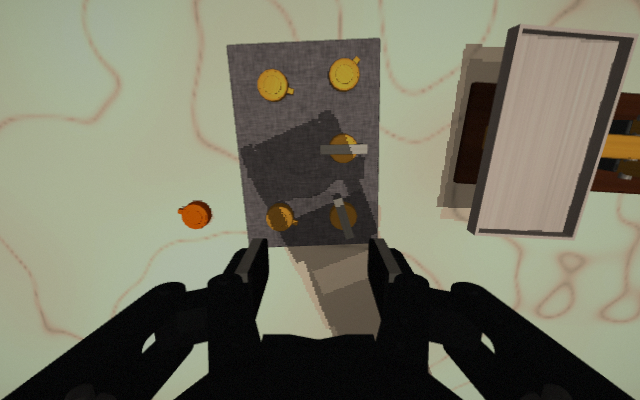

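View pics/w2.png

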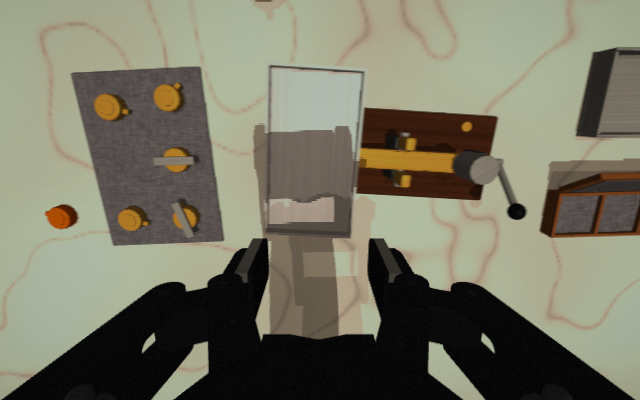

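The close view w3 separates the candidates. Plain gold lockets are at (273,85), (344,73) and (280,218). Clip-barred pieces are at (344,149) and (343,216). The orange look-alike is at (196,214). Next I'll measure them in two wrist views plus the top view.

```bash
cat >> h.py <<'E'
def gold(im,roi=None,k=5,hl=12,hh=32,smin=120,vmin=50):
    hsv=cv2.cvtColor(im,cv2.COLOR_BGR2HSV)
    m=cv2.inRange(hsv,(hl,smin,vmin),(hh,255,255))
    if roi is not None:
        z=np.zeros_like(m);a,b,c_,d=roi;z[b:d,a:c_]=255;m&=z
    m0=cv2.morphologyEx(m,cv2.MORPH_CLOSE,np.ones((3,3),np.uint8))
    out=[]
    for q in cv2.findContours(m0,cv2.RETR_EXTERNAL,cv2.CHAIN_APPROX_NONE)[0]:
        if cv2.contourArea(q)<60: continue
        mm=np.zeros_like(m);cv2.drawContours(mm,[q],-1,255,-1)
        mo=cv2.morphologyEx(mm,cv2.MORPH_OPEN,cv2.getStructuringElement(cv2.MORPH_ELLIPSE,(k,k)))
        M=cv2.moments(mo,True)
        if M['m00']==0: continue
        ctr=np.array([M['m10']/M['m00'],M['m01']/M['m00']])
        pts=q[:,0,:];far=pts[np.argmax(np.hypot(*(pts-ctr).T))]
        out.append((ctr,cv2.boundingRect(q),cv2.contourArea(q),far))
    return out
E
python3 - <<'E'
from h import *
np.set_printoptions(precision=4,suppress=True)
for fn,roi in [("w2",(60,50,230,250)),("w3",(220,30,390,250))]:
    c,im=load(fn)
    for ctr,bb,a,far in gold(im,roi,k=13):
        X=onz(c,ctr,.013);F=onz(c,far,.012);print(fn,ctr.round(1),bb,a,X[:2],"far dir",np.rad2deg(np.arctan2(F[1]-X[1],F[0]-X[0])).round(0),"r",np.hypot(*(F-X)[:2]).round(4))
c,im=load("w3")
cv2.imwrite("pics/w3c.png",cv2.resize(im[30:250,230:390],None,fx=3.6,fy=2.7,interpolation=cv2.INTER_NEAREST) if 0 else cv2.resize(im[30:250,230:390],None,fx=2.7,fy=2.7,interpolation=cv2.INTER_CUBIC))
c2,im=load("w2")
E
```

```text
w2 [131.7 218.4] (118, 206, 31, 25) 523.0 [0.4455 0.3662] far dir -113.0 r 0.0219
w2 [109.8 106.9] (94, 94, 36, 27) 674.5 [0.5897 0.3685] far dir -109.0 r 0.0229
w2 [168.2  97.6] (153, 82, 31, 30) 663.0 [0.6002 0.2954] far dir -42.0 r 0.0222
w3 [279.6 216.8] (266, 203, 32, 28) 606.5 [0.4458 0.3654] far dir -115.0 r 0.0221
w3 [272.6  85. ] (257, 69, 37, 33) 811.0 [0.5902 0.3677] far dir -110.0 r 0.0222
w3 [343.9  74.1] (328, 56, 32, 36) 821.5 [0.6008 0.2941] far dir -37.0 r 0.0217
```

View pics/w3c.png

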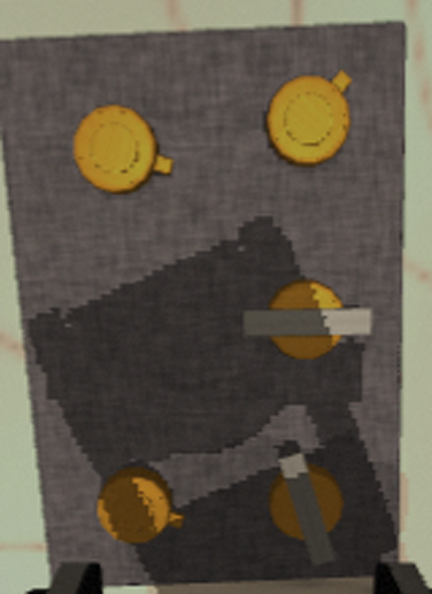

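Both views agree within 1 mm. Next are the pan, lever, box and tray poses from w1, w2 and w3.

Run:
```python
from h import *
np.set_printoptions(precision=4,suppress=True)
c1,i1=load("w1");c2,i2=load("w2");c3,i3=load("w3")
print("lockets tri",[tri([(c2,a),(c3,b)])[0] for a,b in [((131.7,218.4),(279.6,216.8)),((109.8,106.9),(272.6,85)),((168.2,97.6),(343.9,74.1))]])
pts=[]
for a,b in [((269,66),(514,26)),((364,71),(637,35)),((351,236),(574,238)),((265,234),(470,233))]:
    X,r=tri([(c2,a),(c3,b)]);print("pan",X,r,onz(c2,a,.081)[:2],onz(c3,b,.081)[:2])
print("knob",tri([(c1,(146,248)),(c2,(516,211))]), onz(c1,(146,248),.088),onz(c2,(516,211),.088))
print("cw", onz(c1,(81,211),.107),onz(c2,(485,171),.107))
print("tray",[onz(c1,p,.03)[:2] for p in [(257,88),(393,87),(389,171),(262,172)]])
print("box",[onz(c1,p,.022)[:2] for p in [(247,265),(382,265),(380,226),(249,224)]])
def up(im,r,f): return cv2.resize(im[r[1]:r[3],r[0]:r[2]],None,fx=f,fy=f,interpolation=cv2.INTER_CUBIC)
cv2.imwrite("pics/c1.png",up(i1,(225,70,405,290),2.7))
cv2.imwrite("pics/c2.png",up(i2,(240,50,530,250),2.7))
```

```text
lockets tri [array([0.4462, 0.3652, 0.0145]), array([0.5898, 0.3675, 0.0146]), array([0.6002, 0.2943, 0.0156])]
pan [0.6279 0.1629 0.0751] [np.float64(0.001918090915267141), np.float64(0.0019180909152672542)] [0.6251 0.1617] [0.6283 0.1666]
pan [0.6208 0.0704 0.0855] [np.float64(0.0008992535656435419), np.float64(0.0008992535656434695)] [0.6205 0.0697] [0.6228 0.066 ]
pan [0.4485 0.0774 0.0825] [np.float64(4.226541025221478e-05), np.float64(4.2265410252191684e-05)] [0.448  0.0773] [0.4478 0.076 ]
pan [0.4504 0.1748 0.0773] [np.float64(0.001211894816274066), np.float64(0.001211894816274174)] [0.4506 0.1741] [0.4532 0.1771]
knob (array([ 0.4782, -0.1015,  0.0859]), [np.float64(0.0005761967515538998), np.float64(0.0005761967515540435)]) [ 0.4785 -0.1027  0.088 ] [ 0.4795 -0.0999  0.088 ]
cw [ 0.528  -0.0543  0.107 ] [ 0.5268 -0.0484  0.107 ]
tray [array([ 0.6528, -0.2245]), array([ 0.6549, -0.381 ]), array([ 0.5572, -0.3833]), array([ 0.5549, -0.226 ])]
box [array([ 0.4228, -0.1979]), array([ 0.424 , -0.3849]), array([ 0.4816, -0.3785]), array([ 0.4833, -0.2041])]
```

View pics/c1.png

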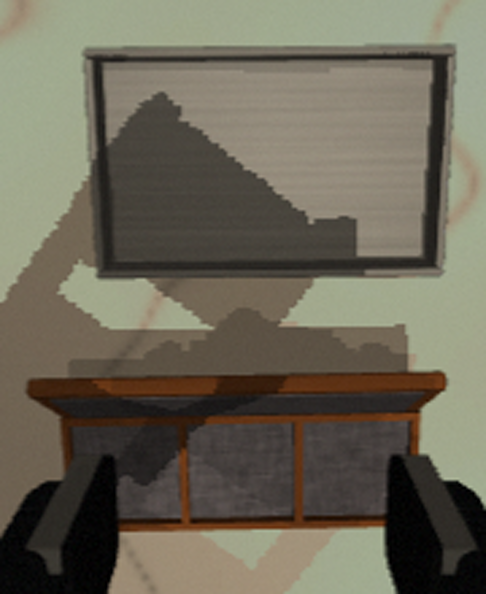

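View pics/c2.png

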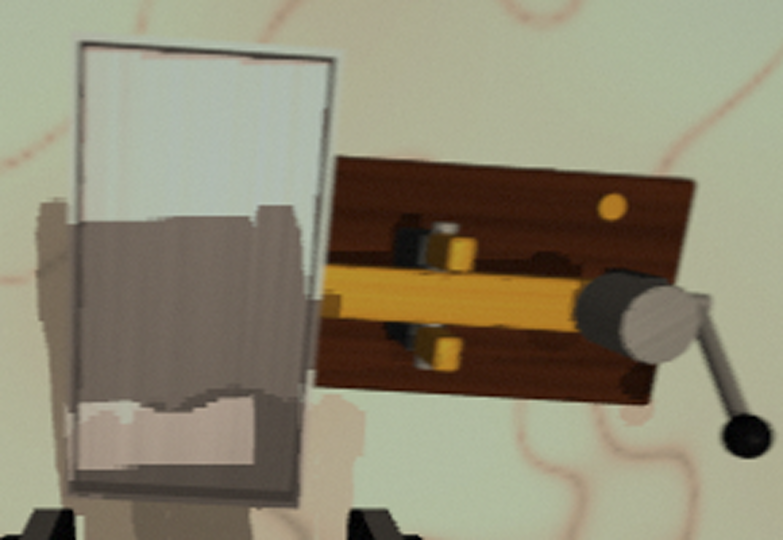

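```bash
python3 go.py .590 .368 .06 -35
```

```text
xyz [-0.0476 -0.0982  0.1401] dr [ 9.000e-04 -2.800e-03 -9.614e-01] rows>= 7.7 psi now -90.08 q6 goal 1.17 t 2.8 eef [0.4917 0.3209 0.2002]
```

```bash
python3 -m jog '[{"grip":0.4,"xyz":[-0.047,-0.098,0.14],"dr":[0,0,-0.96]},{"grip":0.4,"xyz":[-0.047,-0.098,0.14],"dr":[0,0,-0.96]},{"grip":0.4,"xyz":[-0.047,-0.098,0.14],"dr":[0,0,-0.96]},{"grip":0.4,"xyz":[-0.047,-0.098,0.14],"dr":[0,0,-0.96]},{"grip":0.4,"xyz":[-0.047,-0.098,0.14],"dr":[0,0,-0.96]},{"grip":0.4,"xyz":[-0.047,-0.098,0.14],"dr":[0,0,-0.96]},{"grip":0.4,"xyz":[-0.047,-0.098,0.14],"dr":[0,0,-0.96]},{"grip":0.4,"xyz":[-0.047,-0.098,0.14],"dr":[0,0,-0.96]},{"grip":0.4,"xyz":[-0.047,-0.098,0.14],"dr":[0,0,-0.96]},{"grip":0.4,"xyz":[-0.047,-0.098,0.14],"dr":[0,0,-0.96]},{"grip":0.4,"xyz":[-0.047,-0.098,0.14],"dr":[0,0,-0.96]}]'
python3 - <<'E'
from h import *
c,im,st=snap("wrist","w4");
E
python3 go.py .590 .368 .008 -35
```

```text
time: 3.72
eef_pos: [0.5899, 0.3679, 0.0608]
tcp_rot: [0.953, -0.303, 0.001, 0.001]
contact_force: [0.1, -0.3, 0.5]
opening: 0.605
xyz [ 0.0003 -0.      0.0526] dr [ 0.0009 -0.0019 -0.003 ] rows>= 1.3 psi now -35.17 q6 goal 1.17 t 3.77 eef [0.5897 0.3682 0.0606]
```

View pics/w4.png

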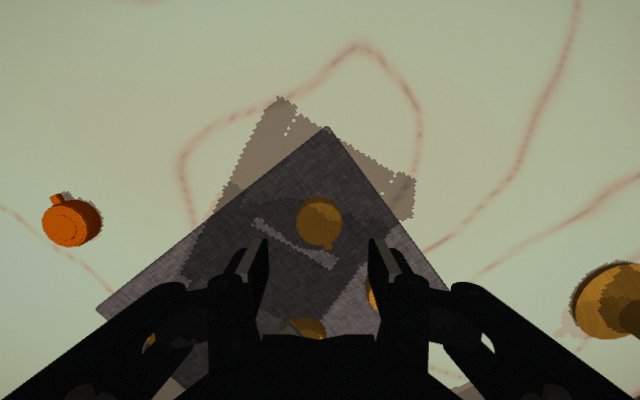

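The locket at (319,222) is plain, with its loop at (330,246), and sits centred between the jaws. Descending.

```bash
python3 -m jog '[{"grip":0.4,"xyz":[0,0,0.03],"dr":[0,0,0]},{"grip":0.4,"xyz":[0,0,0.052],"dr":[0,0,0]},{"grip":0.4,"xyz":[0,0,0.052],"dr":[0,0,0]},{"grip":0.75,"xyz":[0,0,0.052],"dr":[0,0,0]},{"grip":0.75,"xyz":[0,0,0.052],"dr":[0,0,0]},{"grip":0.75,"xyz":[0,0,0.052],"dr":[0,0,0]},{"grip":0.75,"xyz":[0,0,0.052],"dr":[0,0,0]},{"grip":0.75,"xyz":[0,0,0.052],"dr":[0,0,0]},{"grip":0.75,"xyz":[0,0,0.052],"dr":[0,0,0]}]' 40; python3 -m jog '[{"grip":0.75,"xyz":[0,0,-0.04],"dr":[0,0,0]},{"grip":0.75,"xyz":[0,0,-0.08],"dr":[0,0,0]},{"grip":0.75,"xyz":[0,0,-0.12],"dr":[0,0,0]},{"grip":0.75,"xyz":[0,0,-0.12],"dr":[0,0,0]}]'; python3 go.py .482 .123 .14 -92
```

```text
time: 4.52
eef_pos: [0.5895, 0.3694, 0.009]
tcp_rot: [0.954, -0.301, 0.001, 0.0]
contact_force: [0.2, -0.2, -0.7]
opening: 0.354
time: 4.85
eef_pos: [0.5945, 0.372, 0.1401]
tcp_rot: [0.954, -0.301, 0.007, -0.005]
contact_force: [0.9, -0.3, 3.5]
opening: 0.349
xyz [ 0.0507  0.2684 -0.0033] dr [-0.0189 -0.0028  0.9949] rows>= 8.0 psi now -35.0 q6 goal 1.86 t 4.85 eef [0.5945 0.372  0.1401]
```

```bash
python3 -m jog '[{"grip":0.75,"xyz":[0.051,0.268,0],"dr":[-0.005,0,0.995]},{"grip":0.75,"xyz":[0.051,0.268,0],"dr":[-0.005,0,0.995]},{"grip":0.75,"xyz":[0.051,0.268,0],"dr":[-0.005,0,0.995]},{"grip":0.75,"xyz":[0.051,0.268,0],"dr":[-0.005,0,0.995]},{"grip":0.75,"xyz":[0.051,0.268,0],"dr":[-0.005,0,0.995]},{"grip":0.75,"xyz":[0.051,0.268,0],"dr":[-0.005,0,0.995]},{"grip":0.75,"xyz":[0.051,0.268,0],"dr":[-0.005,0,0.995]},{"grip":0.75,"xyz":[0.051,0.268,0],"dr":[-0.005,0,0.995]},{"grip":0.75,"xyz":[0.051,0.268,0],"dr":[-0.005,0,0.995]},{"grip":0.75,"xyz":[0.051,0.268,0],"dr":[-0.005,0,0.995]},{"grip":0.75,"xyz":[0.051,0.268,0],"dr":[-0.005,0,0.995]}]'
python3 - <<'E'
from h import *
c,im,st=snap("wrist","w5")
E
python3 go.py .482 .123 .076 -92
```

```text
time: 5.77
eef_pos: [0.4775, 0.121, 0.1288]
tcp_rot: [-0.696, 0.718, -0.0, -0.002]
contact_force: [1.0, -0.1, 0.2]
opening: 0.349
xyz [-0.0022 -0.0046  0.0527] dr [ 0.0032 -0.0041  0.0027] rows>= 1.3 psi now -91.84 q6 goal 1.86 t 5.82 eef [0.4775 0.1212 0.1287]
```

View pics/w5.png

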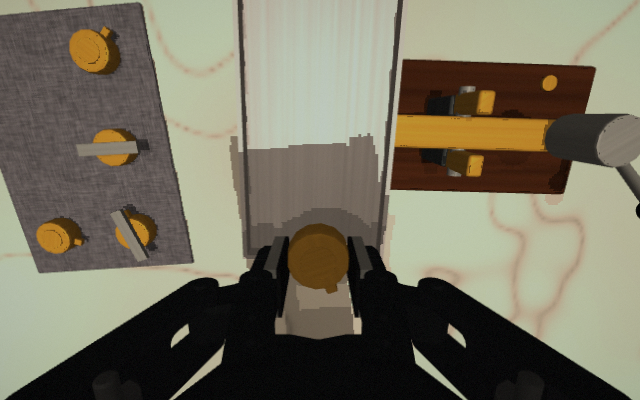

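Run:
```python
from h import *
c,im=load("w5")
for p in [(240,150),(243,250),(397,100),(386,240)]: print(p,onz(c,p,.081).round(4))
```

```text
(240, 150) [0.5265 0.1687 0.081 ]
(243, 250) [0.4574 0.1737 0.081 ]
(397, 100) [0.5536 0.0705 0.081 ]
(386, 240) [0.4617 0.0742 0.081 ]
```

```bash
python3 -m jog '[{"grip":0.75,"xyz":[-0.002,-0.0045,0.025],"dr":[0,0,0]},{"grip":0.75,"xyz":[-0.002,-0.0045,0.045],"dr":[0,0,0]},{"grip":0.75,"xyz":[-0.002,-0.0045,0.052],"dr":[0,0,0]},{"grip":0.75,"xyz":[-0.002,-0.0045,0.0525],"dr":[0,0,0]},{"grip":0.75,"xyz":[-0.002,-0.0045,0.0525],"dr":[0,0,0]}]'; python3 go.py .482 .123 .0755 -92
```

```text
time: 6.23
eef_pos: [0.4814, 0.1226, 0.076]
tcp_rot: [-0.695, 0.719, 0.0, -0.003]
contact_force: [0.8, 0.1, 0.2]
opening: 0.351
xyz [-0.0004 -0.0006  0.0005] dr [ 0.0047 -0.0044  0.0012] rows>= 0.1 psi now -91.93 q6 goal 1.86 t 6.23 eef [0.4814 0.1226 0.076 ]
```

```bash
python3 -m jog '[{"grip":0.5,"xyz":[0,0,0.0005],"dr":[0,0,0]},{"grip":0.5,"xyz":[0,0,0.0005],"dr":[0,0,0]},{"grip":0.5,"xyz":[0,0,0.0005],"dr":[0,0,0]},{"grip":0.5,"xyz":[0,0,0.0005],"dr":[0,0,0]},{"grip":0.5,"xyz":[0,0,-0.02],"dr":[0,0,0]},{"grip":0.5,"xyz":[0,0,-0.06],"dr":[0,0,0]},{"grip":0.4,"xyz":[0,0,-0.09],"dr":[0,0,0]},{"grip":0.4,"xyz":[0,0,-0.09],"dr":[0,0,0]}]'
python3 - <<'E'
from h import *
c,im,st=snap("wrist","w6")
for ctr,bb,a,far in gold(im,None,k=13): print(ctr.round(0),a,onz(c,ctr,.013 if ctr[0]<200 else .08).round(4))
E
python3 go.py .6 .2945 .12 -110
```

```text
time: 6.9
eef_pos: [0.4864, 0.1228, 0.1739]
tcp_rot: [-0.695, 0.719, -0.005, 0.003]
contact_force: [0.2, 0.2, 0.4]
opening: 0.599
[  9. 232.] 414.5 [0.4457 0.4633 0.013 ]
[ 97. 229.] 841.5 [0.446  0.3646 0.013 ]
[171. 222.] 383.0 [0.4509 0.2826 0.013 ]
[318. 208.] 1158.0 [0.4817 0.1226 0.08  ]
[444. 142.] 4342.0 [0.5329 0.022  0.08  ]
[513.  99.] 157.5 [ 0.5632 -0.0285  0.08  ]
[134.  75.] 1146.0 [0.6004 0.2939 0.013 ]
xyz [-0.1759 -0.1088  0.0509] dr [-0.0067 -0.0024  0.3139] rows>= 5.1 psi now -92.01 q6 goal 2.38 t 6.95 eef [0.4848 0.1227 0.1709]
```

View pics/w6.png

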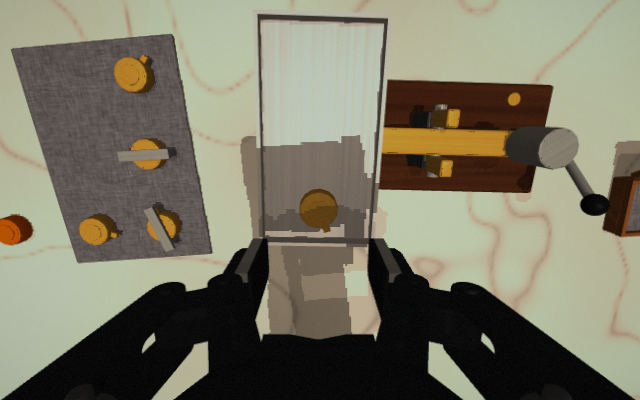

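The first locket lies flat on the pan at (318,208), measured at (.482,.123). B, C and the two rejects are unmoved. Going to B.

```bash
python3 -m jog '[{"grip":0.4,"xyz":[-0.176,-0.109,0.05],"dr":[-0.005,0,0.314]},{"grip":0.4,"xyz":[-0.176,-0.109,0.05],"dr":[-0.005,0,0.314]},{"grip":0.4,"xyz":[-0.176,-0.109,0.05],"dr":[-0.005,0,0.314]},{"grip":0.4,"xyz":[-0.176,-0.109,0.05],"dr":[-0.005,0,0.314]},{"grip":0.4,"xyz":[-0.176,-0.109,0.05],"dr":[-0.005,0,0.314]},{"grip":0.4,"xyz":[-0.176,-0.109,0.11],"dr":[-0.005,0,0.314]},{"grip":0.4,"xyz":[-0.176,-0.109,0.11],"dr":[-0.005,0,0.314]},{"grip":0.4,"xyz":[-0.176,-0.109,0.11],"dr":[-0.005,0,0.314]},{"grip":0.4,"xyz":[-0.176,-0.109,0.11],"dr":[-0.005,0,0.314]}]'; python3 go.py .6005 .2942 .0085 -110
python3 - <<'E'
from h import *
c,im,st=snap("wrist","w7")
for ctr,bb,a,far in gold(im,None,k=13): print(ctr.round(0),a,onz(c,ctr,.013).round(4))
E
```

```text
time: 7.7
eef_pos: [0.5944, 0.2936, 0.0518]
tcp_rot: [-0.574, 0.819, 0.002, -0.007]
contact_force: [-0.1, 0.0, 1.0]
opening: 0.597
xyz [-0.0031 -0.006   0.0432] dr [ 0.0119 -0.0097  0.0001] rows>= 1.0 psi now -109.99 q6 goal 2.38 t 7.7 eef [0.5944 0.2936 0.0518]
[347. 299.] 915.5 [0.5348 0.293  0.013 ]
[313. 216.] 2040.0 [0.6008 0.2943 0.013 ]
```

View pics/w7.png

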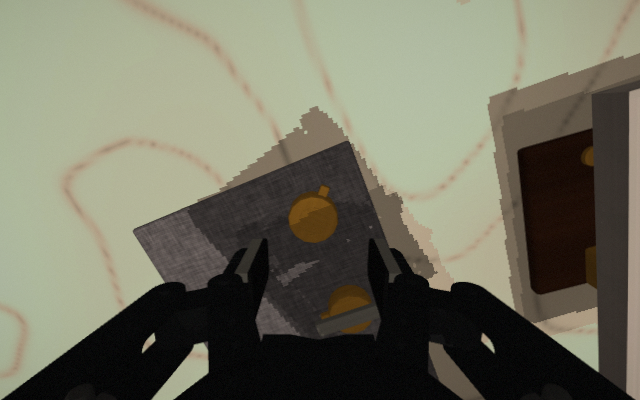

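The plain locket at (313,216) is on target, with its loop at (324,190) clear of the jaws. Descending and gripping.

```bash
python3 -m jog '[{"grip":0.4,"xyz":[-0.003,-0.006,0.02],"dr":[0.008,-0.005,0]},{"grip":0.4,"xyz":[-0.003,-0.006,0.043],"dr":[0.008,-0.005,0]},{"grip":0.4,"xyz":[-0.003,-0.006,0.043],"dr":[0.008,-0.005,0]},{"grip":0.75,"xyz":[-0.003,-0.006,0.043],"dr":[0.008,-0.005,0]},{"grip":0.75,"xyz":[-0.003,-0.006,0.043],"dr":[0.008,-0.005,0]},{"grip":0.75,"xyz":[-0.003,-0.006,0.043],"dr":[0.008,-0.005,0]},{"grip":0.75,"xyz":[-0.003,-0.006,0.043],"dr":[0.008,-0.005,0]},{"grip":0.75,"xyz":[-0.003,-0.006,0.043],"dr":[0.008,-0.005,0]}]'; python3 -m jog '[{"grip":0.75,"xyz":[0,0,-0.04],"dr":[0,0,0]},{"grip":0.75,"xyz":[0,0,-0.08],"dr":[0,0,0]},{"grip":0.75,"xyz":[0,0,-0.12],"dr":[0,0,0]},{"grip":0.75,"xyz":[0,0,-0.12],"dr":[0,0,0]}]'; python3 go.py .535 .1205 .13 -92
```

```text
time: 8.42
eef_pos: [0.6042, 0.2951, 0.0142]
tcp_rot: [-0.574, 0.819, -0.001, 0.001]
contact_force: [-0.3, -0.4, 5.9]
opening: 0.34
time: 8.75
eef_pos: [0.6083, 0.297, 0.1433]
tcp_rot: [-0.574, 0.819, -0.003, 0.009]
contact_force: [2.1, 0.2, 1.4]
opening: 0.345
xyz [0.191  0.0087 0.0112] dr [-0.0168  0.0079 -0.314 ] rows>= 4.6 psi now -109.99 q6 goal 1.83 t 8.75 eef [0.6083 0.297  0.1433]
```

```bash
python3 -m jog '[{"grip":0.75,"xyz":[0.191,0.009,0],"dr":[-0.012,0.005,-0.314]},{"grip":0.75,"xyz":[0.191,0.009,0],"dr":[-0.012,0.005,-0.314]},{"grip":0.75,"xyz":[0.191,0.009,0],"dr":[-0.012,0.005,-0.314]},{"grip":0.75,"xyz":[0.191,0.009,0],"dr":[-0.012,0.005,-0.314]},{"grip":0.75,"xyz":[0.191,0.009,0],"dr":[-0.012,0.005,-0.314]},{"grip":0.75,"xyz":[0.191,0.009,0],"dr":[-0.012,0.005,-0.314]},{"grip":0.75,"xyz":[0.191,0.009,0],"dr":[-0.012,0.005,-0.314]},{"grip":0.75,"xyz":[0.191,0.009,0],"dr":[-0.012,0.005,-0.314]},{"grip":0.75,"xyz":[0.191,0.009,0],"dr":[-0.012,0.005,-0.314]},{"grip":0.75,"xyz":[0.191,0.009,0],"dr":[-0.012,0.005,-0.314]}]'; python3 go.py .535 .1205 .0765 -92
python3 - <<'E'
from h import *
c,im,st=snap("wrist","w8")
E
```

```text
time: 9.58
eef_pos: [0.5293, 0.1195, 0.132]
tcp_rot: [-0.695, 0.719, 0.003, -0.006]
contact_force: [0.4, 0.2, -1.0]
opening: 0.342
xyz [-0.0014 -0.0063  0.0554] dr [ 0.0117 -0.004   0.0012] rows>= 1.3 psi now -91.93 q6 goal 1.83 t 9.58 eef [0.5293 0.1195 0.132 ]
```

View pics/w8.png

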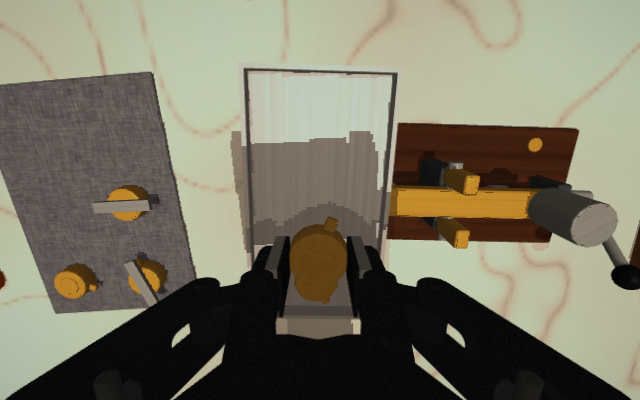

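```bash
python3 -m jog '[{"grip":0.75,"xyz":[-0.0015,-0.006,0.025],"dr":[0.008,0,0]},{"grip":0.75,"xyz":[-0.0015,-0.006,0.045],"dr":[0.008,0,0]},{"grip":0.75,"xyz":[-0.0015,-0.006,0.05],"dr":[0.008,0,0]},{"grip":0.75,"xyz":[-0.0015,-0.006,0.05],"dr":[0.008,0,0]},{"grip":0.75,"xyz":[-0.0015,-0.006,0.05],"dr":[0.008,0,0]},{"grip":0.75,"xyz":[-0.0015,-0.006,0.05],"dr":[0.008,0,0]}]'; python3 go.py .535 .1205 .081 -92
```

```text
time: 10.13
eef_pos: [0.5353, 0.1199, 0.0831]
tcp_rot: [-0.695, 0.719, -0.001, -0.002]
contact_force: [0.6, -0.7, -0.3]
opening: 0.344
xyz [-0.0006  0.0003  0.0021] dr [ 0.0021 -0.0041  0.0002] rows>= 0.1 psi now -91.99 q6 goal 1.83 t 10.13 eef [0.5353 0.1199 0.0831]
```

```bash
python3 -m jog '[{"grip":0.75,"xyz":[0,0,0.0025],"dr":[0,0,0]},{"grip":0.75,"xyz":[0,0,0.0025],"dr":[0,0,0]},{"grip":0.75,"xyz":[0,0,0.0025],"dr":[0,0,0]},{"grip":0.5,"xyz":[0,0,0.0025],"dr":[0,0,0]},{"grip":0.5,"xyz":[0,0,0.0025],"dr":[0,0,0]},{"grip":0.5,"xyz":[0,0,0.0025],"dr":[0,0,0]},{"grip":0.5,"xyz":[0,0,0.0025],"dr":[0,0,0]},{"grip":0.5,"xyz":[0,0,-0.02],"dr":[0,0,0]},{"grip":0.5,"xyz":[0,0,-0.06],"dr":[0,0,0]},{"grip":0.4,"xyz":[0,0,-0.09],"dr":[0,0,0]},{"grip":0.4,"xyz":[0,0,-0.09],"dr":[0,0,0]}]'
python3 - <<'E'
from h import *
c,im,st=snap("wrist","w9")
for ctr,bb,a,far in gold(im,None,k=13): print(ctr.round(0),a,onz(c,ctr,.013 if ctr[0]<200 else .08).round(4))
E
python3 go.py .4457 .365 .06 -40
```

```text
time: 11.05
eef_pos: [0.5392, 0.1203, 0.1799]
tcp_rot: [-0.695, 0.719, -0.005, 0.002]
contact_force: [1.3, 0.9, 1.5]
opening: 0.599
[ 23. 272.] 459.0 [0.4465 0.4657 0.013 ]
[109. 270.] 746.0 [0.446  0.3645 0.013 ]
[178. 263.] 349.0 [0.4517 0.2829 0.013 ]
[317. 261.] 1007.0 [0.4832 0.1227 0.08  ]
[158. 193.] 288.0 [0.5353 0.2921 0.013 ]
[318. 208.] 1091.5 [0.5329 0.12   0.08  ]
[434. 201.] 3659.5 [0.5359 0.0219 0.08  ]
[500. 152.] 133.5 [ 0.5749 -0.0298  0.08  ]
[251.   5.] 404.0 [0.6872 0.1629 0.08  ]
xyz [-0.2419  0.1011  0.1153] dr [-0.0033 -0.0057 -0.9078] rows>= 7.3 psi now -92.01 q6 goal 1.38 t 11.1 eef [0.5376 0.1202 0.1767]
```

View pics/w9.png

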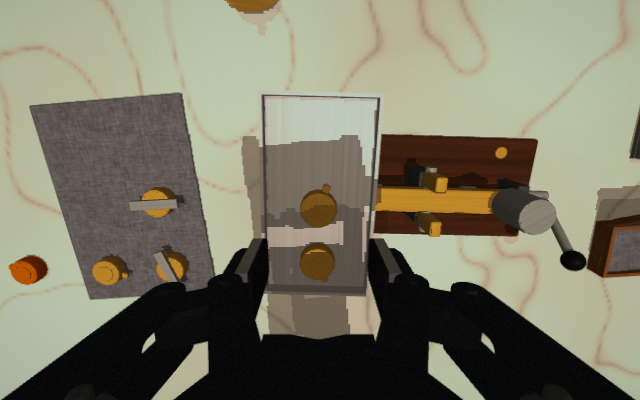

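Two lockets are on the pan at (317,261) and (318,208). Going to C.

```bash
python3 -m jog '[{"grip":0.4,"xyz":[-0.242,0.101,0.02],"dr":[0,-0.004,-0.908]},{"grip":0.4,"xyz":[-0.242,0.101,0.02],"dr":[0,-0.004,-0.908]},{"grip":0.4,"xyz":[-0.242,0.101,0.02],"dr":[0,-0.004,-0.908]},{"grip":0.4,"xyz":[-0.242,0.101,0.02],"dr":[0,-0.004,-0.908]},{"grip":0.4,"xyz":[-0.242,0.101,0.02],"dr":[0,-0.004,-0.908]},{"grip":0.4,"xyz":[-0.242,0.101,0.06],"dr":[0,-0.004,-0.908]},{"grip":0.4,"xyz":[-0.242,0.101,0.1],"dr":[0,-0.004,-0.908]},{"grip":0.4,"xyz":[-0.242,0.101,0.115],"dr":[0,-0.004,-0.908]},{"grip":0.4,"xyz":[-0.242,0.101,0.115],"dr":[0,-0.004,-0.908]},{"grip":0.4,"xyz":[-0.242,0.101,0.115],"dr":[0,-0.004,-0.908]},{"grip":0.4,"xyz":[-0.242,0.101,0.115],"dr":[0,-0.004,-0.908]},{"grip":0.4,"xyz":[-0.242,0.101,0.115],"dr":[0,-0.004,-0.908]}]';  python3 - <<'E'
from h import *
c,im,st=snap("wrist","w10")
for ctr,bb,a,far in gold(im,None,k=13): print(ctr.round(0),a,onz(c,ctr,.013).round(4))
E
python3 go.py .4457 .365 .0085 -40
```

```text
time: 12.1
eef_pos: [0.4438, 0.3652, 0.0587]
tcp_rot: [0.939, -0.343, -0.001, -0.0]
contact_force: [0.7, -0.1, 0.4]
opening: 0.602
[635. 390.] 153.5 [0.5474 0.0885 0.013 ]
[467. 232.] 697.5 [0.5163 0.2952 0.013 ]
[497. 217.] 449.0 [0.5375 0.2915 0.013 ]
[320. 220.] 1854.5 [0.4459 0.3658 0.013 ]
[215.  99.] 2162.0 [0.447  0.4653 0.013 ]
xyz [ 0.0015 -0.0009  0.0505] dr [-0.0005  0.0023 -0.0016] rows>= 1.2 psi now -40.09 q6 goal 1.38 t 12.15 eef [0.444  0.3652 0.059 ]
```

View pics/w10.png

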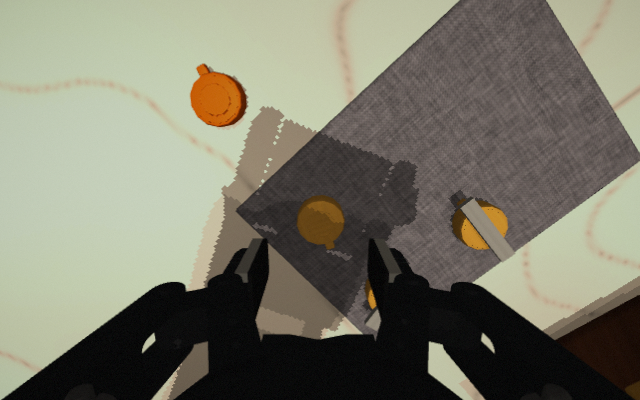

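The target at (320,220) is plain gold on the pad. The orange look-alike is clear of it at (217,98). Gripping.

```bash
python3 -m jog '[{"grip":0.4,"xyz":[0.0015,-0.001,0.03],"dr":[0,0,0]},{"grip":0.4,"xyz":[0.0015,-0.001,0.0505],"dr":[0,0,0]},{"grip":0.4,"xyz":[0.0015,-0.001,0.0505],"dr":[0,0,0]},{"grip":0.75,"xyz":[0.0015,-0.001,0.0505],"dr":[0,0,0]},{"grip":0.75,"xyz":[0.0015,-0.001,0.0505],"dr":[0,0,0]},{"grip":0.75,"xyz":[0.0015,-0.001,0.0505],"dr":[0,0,0]},{"grip":0.75,"xyz":[0.0015,-0.001,0.0505],"dr":[0,0,0]},{"grip":0.75,"xyz":[0.0015,-0.001,0.0505],"dr":[0,0,0]},{"grip":0.75,"xyz":[0.0015,-0.001,0.0505],"dr":[0,0,0]}]'; python3 -m jog '[{"grip":0.75,"xyz":[0,0,-0.04],"dr":[0,0,0]},{"grip":0.75,"xyz":[0,0,-0.08],"dr":[0,0,0]},{"grip":0.75,"xyz":[0,0,-0.12],"dr":[0,0,0]},{"grip":0.75,"xyz":[0,0,-0.12],"dr":[0,0,0]},{"grip":0.75,"xyz":[0,0,-0.12],"dr":[0,0,0]}]'; python3 go.py .587 .118 .13 -92
```

```text
time: 12.9
eef_pos: [0.4448, 0.3654, 0.0078]
tcp_rot: [0.94, -0.342, -0.001, 0.0]
contact_force: [-0.5, -0.7, 6.0]
opening: 0.352
time: 13.32
eef_pos: [0.4459, 0.366, 0.1295]
tcp_rot: [0.94, -0.342, -0.0, -0.002]
contact_force: [0.1, 0.5, -1.7]
opening: 0.353
xyz [ 0.2675  0.0994 -0.0012] dr [-0.002   0.0028  0.9078] rows>= 7.3 psi now -39.98 q6 goal 1.8 t 13.32 eef [0.4459 0.366  0.1295]
```

```bash
python3 -m jog '[{"grip":0.75,"xyz":[0.2675,0.099,-0.01],"dr":[0,0,0.908]},{"grip":0.75,"xyz":[0.2675,0.099,-0.01],"dr":[0,0,0.908]},{"grip":0.75,"xyz":[0.2675,0.099,-0.01],"dr":[0,0,0.908]},{"grip":0.75,"xyz":[0.2675,0.099,-0.01],"dr":[0,0,0.908]},{"grip":0.75,"xyz":[0.2675,0.099,-0.01],"dr":[0,0,0.908]},{"grip":0.75,"xyz":[0.2675,0.099,-0.01],"dr":[0,0,0.908]},{"grip":0.75,"xyz":[0.2675,0.099,-0.01],"dr":[0,0,0.908]},{"grip":0.75,"xyz":[0.2675,0.099,-0.01],"dr":[0,0,0.908]},{"grip":0.75,"xyz":[0.2675,0.099,-0.01],"dr":[0,0,0.908]},{"grip":0.75,"xyz":[0.2675,0.099,-0.01],"dr":[0,0,0.908]},{"grip":0.75,"xyz":[0.2675,0.099,-0.01],"dr":[0,0,0.908]}]'; python3 go.py .587 .118 .0745 -92
python3 - <<'E'
from h import *
c,im,st=snap("wrist","w11")
E
```

```text
time: 14.23
eef_pos: [0.5839, 0.1178, 0.1334]
tcp_rot: [-0.695, 0.719, 0.003, -0.003]
contact_force: [-1.1, -0.3, -0.2]
opening: 0.354
xyz [-0.0004 -0.0036  0.0588] dr [ 0.009  -0.0007  0.0016] rows>= 1.4 psi now -91.91 q6 goal 1.8 t 14.23 eef [0.5839 0.1178 0.1334]
```

View pics/w11.png

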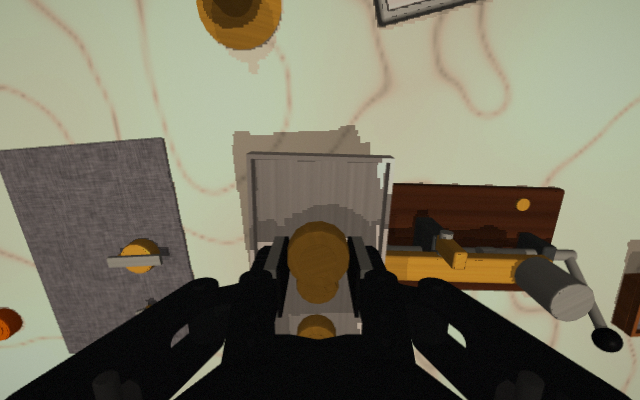

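```bash
python3 -m jog '[{"grip":0.75,"xyz":[-0.0005,-0.0035,0.03],"dr":[0.006,0,0]},{"grip":0.75,"xyz":[-0.0005,-0.0035,0.05],"dr":[0.006,0,0]},{"grip":0.75,"xyz":[-0.0005,-0.0035,0.057],"dr":[0.006,0,0]},{"grip":0.75,"xyz":[-0.0005,-0.0035,0.057],"dr":[0.006,0,0]},{"grip":0.75,"xyz":[-0.0005,-0.0035,0.057],"dr":[0.006,0,0]},{"grip":0.75,"xyz":[-0.0005,-0.0035,0.057],"dr":[0.006,0,0]}]'; python3 go.py .587 .118 .075 -92
```

```text
time: 14.78
eef_pos: [0.5895, 0.1178, 0.0795]
tcp_rot: [-0.695, 0.719, -0.001, 0.001]
contact_force: [0.7, 0.8, -0.6]
opening: 0.349
xyz [-0.0001  0.0025  0.0045] dr [-0.0027 -0.0006  0.0006] rows>= 0.1 psi now -91.97 q6 goal 1.8 t 14.78 eef [0.5895 0.1178 0.0795]
```

```bash
python3 -m jog '[{"grip":0.75,"xyz":[0,0.0025,0.0045],"dr":[0,0,0]},{"grip":0.75,"xyz":[0,0.0025,0.0045],"dr":[0,0,0]},{"grip":0.75,"xyz":[0,0.0025,0.0045],"dr":[0,0,0]},{"grip":0.5,"xyz":[0,0.0025,0.0045],"dr":[0,0,0]},{"grip":0.5,"xyz":[0,0.0025,0.0045],"dr":[0,0,0]},{"grip":0.5,"xyz":[0,0.0025,0.0045],"dr":[0,0,0]},{"grip":0.5,"xyz":[0,0.0025,0.0045],"dr":[0,0,0]},{"grip":0.5,"xyz":[0,0,-0.02],"dr":[0,0,0]},{"grip":0.5,"xyz":[0,0,-0.06],"dr":[0,0,0]},{"grip":0.4,"xyz":[0,0,-0.09],"dr":[0,0,0]},{"grip":0.4,"xyz":[0,0,-0.09],"dr":[0,0,0]}]'
python3 - <<'E'
from h import *
c,im,st=snap("wrist","w12")
for ctr,bb,a,far in gold(im,None,k=13): print(ctr.round(0),a,onz(c,ctr,.013 if ctr[0]<200 else .08).round(4))
c,im,st=snap("top","t12")
cv2.imwrite("pics/t12c.png",cv2.resize(im[180:290,180:380],None,fx=3.5,fy=3.5,interpolation=cv2.INTER_CUBIC))
E
python3 go.py .525 .294 .06 0
```

```text
time: 15.7
eef_pos: [0.5932, 0.1177, 0.1766]
tcp_rot: [-0.695, 0.719, -0.005, 0.005]
contact_force: [0.9, -0.3, 1.6]
opening: 0.601
[ 33. 315.] 407.0 [0.446  0.4661 0.013 ]
[317. 315.] 962.0 [0.484  0.1226 0.08  ]
[318. 267.] 1028.0 [0.5336 0.1199 0.08  ]
[164. 241.] 306.5 [0.5353 0.2904 0.013 ]
[443. 255.] 2528.5 [0.5415 0.0097 0.08  ]
[318. 208.] 1114.5 [0.5882 0.1175 0.08  ]
[243.  31.] 5143.0 [0.7242 0.1675 0.08  ]
xyz [-0.1742  0.0716  0.11  ] dr [-0.0033 -0.0041 -1.606 ] rows>= 12.8 psi now -92.02 q6 goal 0.51 t 15.8 eef [0.5899 0.1175 0.1704]
```

View pics/w12.png

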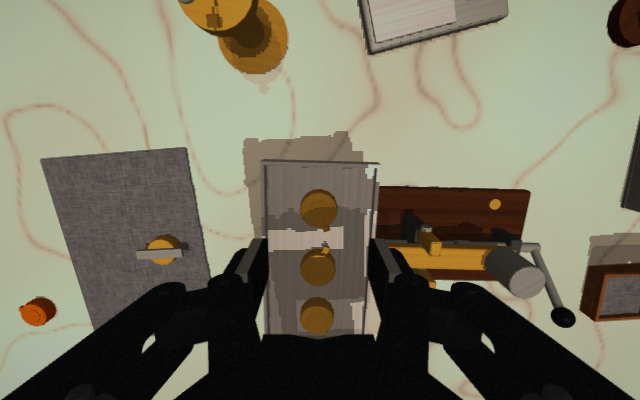

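View pics/t12c.png

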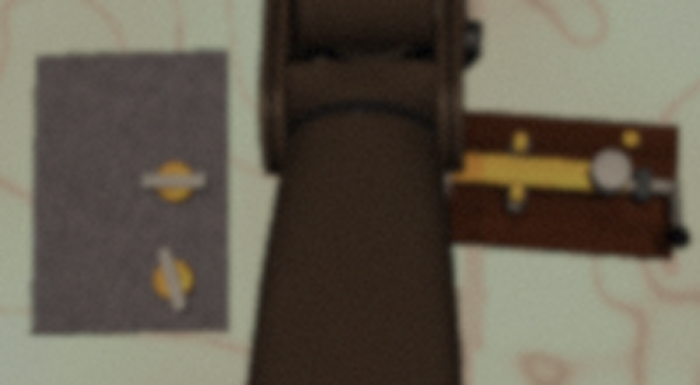

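All three plain lockets lie flat on the pan at (317,315), (318,267) and (318,208). Both clip-barred pieces are still on the pad. Measuring the bars.

Run:
```python
from h import *
np.set_printoptions(precision=4,suppress=True)
for fn in ["w2","w3","w6"]:
  c,im=load(fn)
  hsv=cv2.cvtColor(im,cv2.COLOR_BGR2HSV)
  for n,g in [("Ra",(.525,.2945)),("Rb",(.4485,.2965))]:
    u,v=proj(c,(*g,.022)).astype(int)
    s=34; crop=im[v-s:v+s,max(u-s,0):u+s]
    cv2.imwrite(f"pics/b_{fn}_{n}.png",cv2.resize(crop,None,fx=4,fy=4,interpolation=cv2.INTER_CUBIC)); print(fn,n,u-s,v-s)
a=[cv2.imread(f"pics/b_{f}_{n}.png") for f in["w3","w6"] for n in ["Ra","Rb"]]
cv2.imwrite("pics/bars.png",np.vstack([np.hstack(a[:2]),np.hstack(a[2:])]))
```

```text
w2 Ra 139 126
w2 Rb 145 184
w3 Ra 308 115
w3 Rb 305 183
w6 Ra 108 121
w6 Rb 120 193
```

View pics/bars.png

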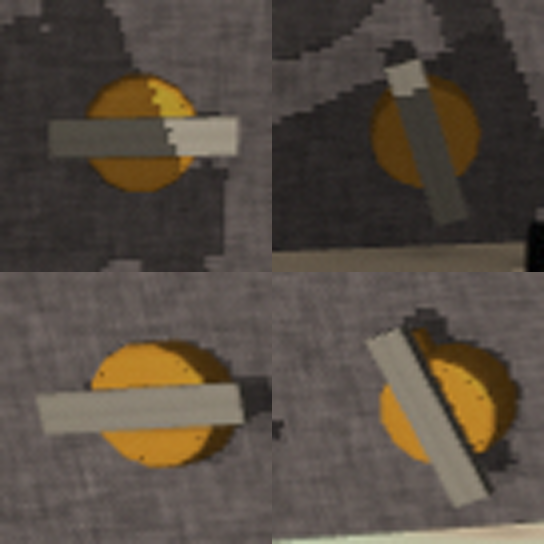

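Run:
```python
from h import *
np.set_printoptions(precision=4,suppress=True)
c3,_=load("w3");c6,_=load("w6")
for n,e3,e6 in [("Ra",[(320.25,149.5),(367.75,148.75)],[(118.25,156.75),(168.75,153.5)]),("Rb",[(338,199.5),(350,238)],[(148.25,209.25),(170.25,250)])]:
    P=[tri([(c3,a),(c6,b)]) for a,b in zip(e3,e6)]
    d=P[1][0]-P[0][0]
    print(n,P[0],P[1],"mid",(P[0][0]+P[1][0])/2,"len",np.linalg.norm(d),"dir",np.rad2deg(np.arctan2(d[1],d[0])))
    for c,e in ((c3,e3),(c6,e6)):
        a,b=[onz(c,p,.024) for p in e];d=b-a; print((a+b)/2,np.linalg.norm(d),np.rad2deg(np.arctan2(d[1],d[0])))
```

```text
Ra (array([0.5246, 0.3183, 0.0228]), [np.float64(0.00031566452606151234), np.float64(0.0003156645260611801)]) (array([0.5257, 0.2677, 0.0229]), [np.float64(4.5809423631772695e-05), np.float64(4.5809423631764374e-05)]) mid [0.5252 0.293  0.0228] len 0.050559777214027254 dir -88.7394206742221
[0.5255 0.2931 0.024 ] 0.05037332236145353 -89.06245283259881
[0.5251 0.2923 0.024 ] 0.050315213842373835 -88.44443602056906
Rb (array([0.4696, 0.2983, 0.0231]), [np.float64(0.0001118643249445813), np.float64(0.0001118643249446738)]) (array([0.423 , 0.2834, 0.0225]), [np.float64(0.00010840043531345465), np.float64(0.00010840043531344585)]) mid [0.4463 0.2909 0.0228] len 0.04890949016623756 dir -162.291902295513
[0.4469 0.291  0.024 ] 0.0484862725461256 -162.28558132466995
[0.4467 0.2902 0.024 ] 0.04859641791683721 -161.8190898188774
```

```bash
python3 -m jog '[{"grip":0.4,"xyz":[-0.173,0.067,-0.02],"dr":[0,0,-1.43]},{"grip":0.4,"xyz":[-0.173,0.067,-0.02],"dr":[0,0,-1.43]},{"grip":0.4,"xyz":[-0.173,0.067,-0.02],"dr":[0,0,-1.43]},{"grip":0.4,"xyz":[-0.173,0.067,-0.02],"dr":[0,0,-1.43]},{"grip":0.4,"xyz":[-0.173,0.067,-0.02],"dr":[0,0,-1.43]},{"grip":0.4,"xyz":[-0.173,0.067,0.04],"dr":[0,0,-1.43]},{"grip":0.4,"xyz":[-0.173,0.067,0.04],"dr":[0,0,-1.43]},{"grip":0.4,"xyz":[-0.173,0.067,0.08],"dr":[0,0,-1.43]},{"grip":0.4,"xyz":[-0.173,0.067,0.1],"dr":[0,0,-1.43]},{"grip":0.4,"xyz":[-0.173,0.067,0.1],"dr":[0,0,-1.43]},{"grip":0.4,"xyz":[-0.173,0.067,0.1],"dr":[0,0,-1.43]},{"grip":0.4,"xyz":[-0.173,0.067,0.1],"dr":[0,0,-1.43]}]'; python3 go.py .5252 .293 .06 1
```

```text
time: 16.8
eef_pos: [0.5256, 0.2918, 0.0646]
tcp_rot: [0.996, -0.085, -0.003, 0.002]
contact_force: [0.0, 0.4, 0.4]
opening: 0.599
xyz [-0.0006 -0.0011  0.0046] dr [ 0.0031  0.0051 -0.1884] rows>= 1.5 psi now -9.79 q6 goal 0.49 t 16.8 eef [0.5256 0.2918 0.0646]
```

```bash
python3 -m jog '[{"grip":0.4,"xyz":[-0.0006,-0.001,0.005],"dr":[0.003,0.005,-0.188]},{"grip":0.4,"xyz":[-0.0006,-0.001,0.005],"dr":[0.003,0.005,-0.188]},{"grip":0.4,"xyz":[-0.0006,-0.001,0.005],"dr":[0.003,0.005,-0.188]},{"grip":0.4,"xyz":[-0.0006,-0.001,0.005],"dr":[0.003,0.005,-0.188]}]'
python3 - <<'E'
from h import *
c,im,st=snap("wrist","w13")
E
python3 go.py .5252 .293 .0085 1
```

```text
time: 17.13
eef_pos: [0.5261, 0.2933, 0.0612]
tcp_rot: [1.0, 0.005, 0.001, -0.0]
contact_force: [0.2, -0.1, 0.5]
opening: 0.604
xyz [-0.0015  0.0004  0.0532] dr [-0.0011 -0.0034 -0.0072] rows>= 1.3 psi now 0.59 q6 goal 0.49 t 17.18 eef [0.5265 0.2934 0.0617]
```

View pics/w13.png

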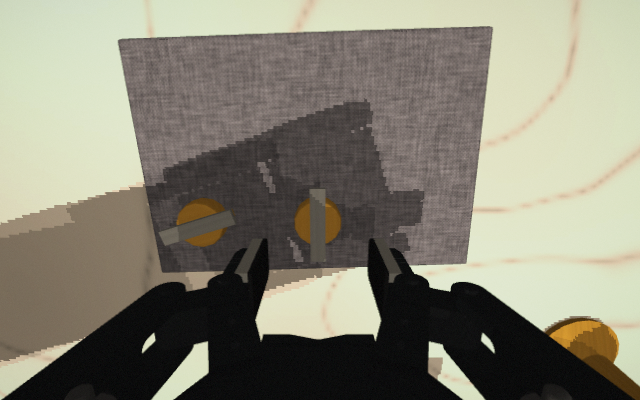

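The barred piece at (317,222) is centred, with its bar pointing away between the jaws. Gripping.

```bash
python3 -m jog '[{"grip":0.4,"xyz":[-0.0015,0,0.03],"dr":[0,0,0]},{"grip":0.4,"xyz":[-0.0015,0,0.053],"dr":[0,0,0]},{"grip":0.4,"xyz":[-0.0015,0,0.053],"dr":[0,0,0]},{"grip":0.75,"xyz":[-0.0015,0,0.053],"dr":[0,0,0]},{"grip":0.75,"xyz":[-0.0015,0,0.053],"dr":[0,0,0]},{"grip":0.75,"xyz":[-0.0015,0,0.053],"dr":[0,0,0]},{"grip":0.75,"xyz":[-0.0015,0,0.053],"dr":[0,0,0]},{"grip":0.75,"xyz":[-0.0015,0,0.053],"dr":[0,0,0]},{"grip":0.75,"xyz":[-0.0015,0,0.053],"dr":[0,0,0]}]'; python3 -m jog '[{"grip":0.75,"xyz":[0,0,-0.04],"dr":[0,0,0]},{"grip":0.75,"xyz":[0,0,-0.08],"dr":[0,0,0]},{"grip":0.75,"xyz":[0,0,-0.12],"dr":[0,0,0]},{"grip":0.75,"xyz":[0,0,-0.16],"dr":[0,0,0]},{"grip":0.75,"xyz":[0,0,-0.2],"dr":[0,0,0]},{"grip":0.75,"xyz":[0,0,-0.23],"dr":[0,0,0]},{"grip":0.75,"xyz":[0,0,-0.23],"dr":[0,0,0]},{"grip":0.75,"xyz":[0,0,-0.23],"dr":[0,0,0]}]'; python3 go.py .605 -.268 .24 -90
```

```text
time: 17.93
eef_pos: [0.5266, 0.294, 0.0108]
tcp_rot: [1.0, 0.006, 0.003, -0.001]
contact_force: [-0.5, -0.0, -0.6]
opening: 0.353
time: 18.6
eef_pos: [0.5261, 0.2938, 0.2435]
tcp_rot: [1.0, 0.006, 0.006, -0.002]
contact_force: [0.2, 0.4, -2.1]
opening: 0.348
xyz [0.0721 0.5628 0.0021] dr [-0.0122 -0.006   1.5828] rows>= 13.6 psi now 0.69 q6 goal 1.15 t 18.6 eef [0.5261 0.2938 0.2435]
```

```bash
python3 -m jog '[{"grip":0.75,"xyz":[0.075,0.4,0],"dr":[0,0,1.2]},{"grip":0.75,"xyz":[0.075,0.4,0],"dr":[0,0,1.2]},{"grip":0.75,"xyz":[0.075,0.4,0],"dr":[0,0,1.2]},{"grip":0.75,"xyz":[0.075,0.4,0],"dr":[0,0,1.2]},{"grip":0.75,"xyz":[0.075,0.4,0],"dr":[0,0,1.2]},{"grip":0.75,"xyz":[0.075,0.4,0],"dr":[0,0,1.2]},{"grip":0.75,"xyz":[0.075,0.4,0],"dr":[0,0,1.2]},{"grip":0.75,"xyz":[0.075,0.4,0],"dr":[0,0,1.2]},{"grip":0.75,"xyz":[0.075,0.4,0],"dr":[0,0,1.2]},{"grip":0.75,"xyz":[0.075,0.4,0],"dr":[0,0,1.2]},{"grip":0.75,"xyz":[0.075,0.4,0],"dr":[0,0,1.2]}]'; python3 go.py .605 -.268 .1 -90
```

```text
time: 19.52
eef_pos: [0.6041, -0.1113, 0.2367]
tcp_rot: [0.826, -0.563, 0.001, -0.001]
contact_force: [-0.1, 1.2, -1.0]
opening: 0.35
xyz [0.1462 0.0567 0.1366] dr [-0.0019  0.0004  0.3745] rows>= 5.0 psi now -68.54 q6 goal 1.15 t 19.52 eef [ 0.6041 -0.1113  0.2367]
```

```bash
python3 -m jog '[{"grip":0.75,"xyz":[0.146,0.057,0],"dr":[0,0,0.374]},{"grip":0.75,"xyz":[0.146,0.057,0],"dr":[0,0,0.374]},{"grip":0.75,"xyz":[0.146,0.057,0.03],"dr":[0,0,0.374]},{"grip":0.75,"xyz":[0.146,0.057,0.06],"dr":[0,0,0.374]},{"grip":0.75,"xyz":[0.146,0.057,0.1],"dr":[0,0,0.374]},{"grip":0.75,"xyz":[0.146,0.057,0.13],"dr":[0,0,0.374]},{"grip":0.75,"xyz":[0.146,0.057,0.13],"dr":[0,0,0.374]},{"grip":0.75,"xyz":[0.146,0.057,0.13],"dr":[0,0,0.374]},{"grip":0.75,"xyz":[0.146,0.057,0.13],"dr":[0,0,0.374]},{"grip":0.75,"xyz":[0.146,0.057,0.13],"dr":[0,0,0.374]}]'; python3 go.py .605 -.268 .02 -90
python3 - <<'E'
from h import *
c,im,st=snap("wrist","w14")
E
```

```text
time: 20.35
eef_pos: [0.609, -0.2625, 0.113]
tcp_rot: [0.711, -0.704, 0.004, -0.003]
contact_force: [0.1, 0.0, -0.7]
opening: 0.346
xyz [0.0054 0.005  0.0929] dr [-0.0102 -0.0011  0.01  ] rows>= 2.2 psi now -89.43 q6 goal 1.15 t 20.35 eef [ 0.609  -0.2625  0.113 ]
```

View pics/w14.png

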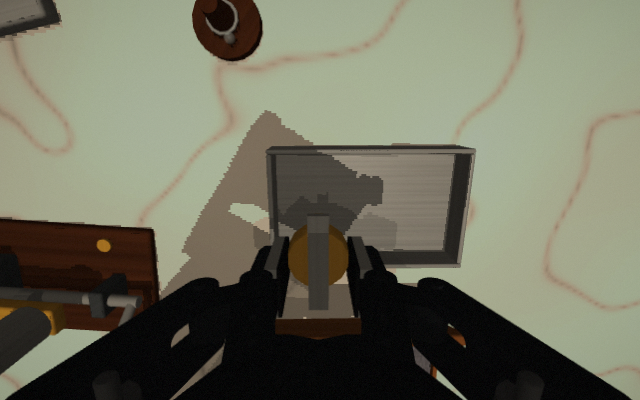

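```bash
python3 - <<'E'
from h import *
c,im=load("w14")
for p in [(268,150),(474,148),(462,266)]: print(p,onz(c,p,.03).round(4))
E
python3 -m jog '[{"grip":0.75,"xyz":[0.007,0.006,0.03],"dr":[-0.006,0,0]},{"grip":0.75,"xyz":[0.007,0.006,0.06],"dr":[-0.006,0,0]},{"grip":0.75,"xyz":[0.007,0.006,0.085],"dr":[-0.006,0,0]},{"grip":0.75,"xyz":[0.007,0.006,0.092],"dr":[-0.006,0,0]},{"grip":0.75,"xyz":[0.007,0.006,0.092],"dr":[-0.006,0,0]},{"grip":0.75,"xyz":[0.007,0.006,0.092],"dr":[-0.006,0,0]},{"grip":0.75,"xyz":[0.007,0.006,0.092],"dr":[-0.006,0,0]}]';python3 go.py .605 -.268 .018 -90
```

```text
(268, 150) [ 0.6531 -0.2245  0.03  ]
(474, 148) [ 0.6563 -0.3796  0.03  ]
(462, 266) [ 0.5582 -0.3842  0.03  ]
time: 20.98
eef_pos: [0.6036, -0.2701, 0.0205]
tcp_rot: [0.71, -0.704, 0.002, -0.001]
contact_force: [-0.7, 0.6, 0.1]
opening: 0.351
xyz [-0.0021 -0.0014  0.0025] dr [-0.0039 -0.0012  0.0092] rows>= 0.1 psi now -89.47 q6 goal 1.15 t 20.98 eef [ 0.6036 -0.2701  0.0205]
```

```bash
python3 -m jog '[{"grip":0.75,"xyz":[0,0,0.006],"dr":[0,0,0]},{"grip":0.75,"xyz":[0,0,0.006],"dr":[0,0,0]},{"grip":0.5,"xyz":[0,0,0.006],"dr":[0,0,0]},{"grip":0.5,"xyz":[0,0,0.006],"dr":[0,0,0]},{"grip":0.5,"xyz":[0,0,0.006],"dr":[0,0,0]},{"grip":0.5,"xyz":[0,0,0.006],"dr":[0,0,0]},{"grip":0.5,"xyz":[0,0,-0.03],"dr":[0,0,0]},{"grip":0.5,"xyz":[0,0,-0.07],"dr":[0,0,0]},{"grip":0.4,"xyz":[0,0,-0.11],"dr":[0,0,0]},{"grip":0.4,"xyz":[0,0,-0.15],"dr":[0,0,0]},{"grip":0.4,"xyz":[0,0,-0.15],"dr":[0,0,0]},{"grip":0.4,"xyz":[0,0,-0.15],"dr":[0,0,0]}]'; python3 go.py .4465 .291 .2 -72
python3 - <<'E'
from h import *
c,im,st=snap("wrist","w15")
E
```

```text
time: 21.98
eef_pos: [0.6037, -0.2707, 0.1722]
tcp_rot: [0.71, -0.704, 0.003, -0.001]
contact_force: [-0.1, 0.3, 0.3]
opening: 0.603
xyz [-0.5629  0.152  -0.0305] dr [-0.0062 -0.004  -0.3053] rows>= 14.0 psi now -89.49 q6 goal 1.83 t 21.98 eef [ 0.6037 -0.2707  0.1722]
```

View pics/w15.png

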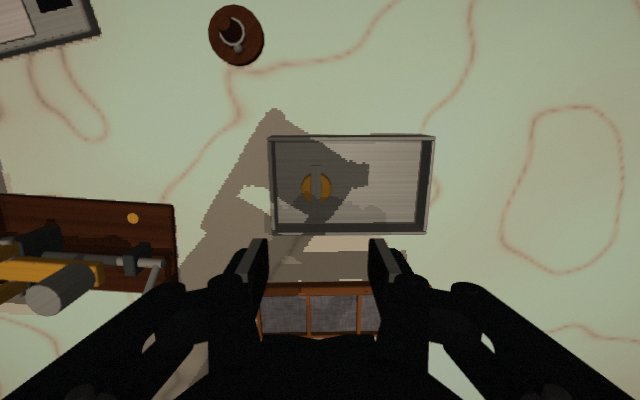

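Reject 1 is in the tray at (316,187). Going back for the second reject.

```bash
python3 -m jog '[{"grip":0.4,"xyz":[-0.48,0.09,-0.03],"dr":[0,0,-0.3]},{"grip":0.4,"xyz":[-0.48,0.09,-0.03],"dr":[0,0,-0.3]},{"grip":0.4,"xyz":[-0.48,0.09,-0.03],"dr":[0,0,-0.3]},{"grip":0.4,"xyz":[-0.48,0.09,-0.03],"dr":[0,0,-0.3]},{"grip":0.4,"xyz":[-0.48,0.09,-0.03],"dr":[0,0,-0.3]},{"grip":0.4,"xyz":[-0.48,0.09,-0.03],"dr":[0,0,-0.3]},{"grip":0.4,"xyz":[-0.48,0.09,-0.03],"dr":[0,0,-0.3]},{"grip":0.4,"xyz":[-0.48,0.09,-0.03],"dr":[0,0,-0.3]},{"grip":0.4,"xyz":[-0.48,0.09,-0.03],"dr":[0,0,-0.3]},{"grip":0.4,"xyz":[-0.48,0.09,-0.03],"dr":[0,0,-0.3]},{"grip":0.4,"xyz":[-0.48,0.09,-0.03],"dr":[0,0,-0.3]},{"grip":0.4,"xyz":[-0.48,0.09,-0.03],"dr":[0,0,-0.3]}]'; python3 go.py .4465 .291 .06 -72
python3 - <<'E'
from h import *
c,im,st=snap("wrist","w16")
E
```

```text
time: 23.03
eef_pos: [0.5049, 0.2123, 0.1957]
tcp_rot: [0.808, -0.589, -0.003, 0.001]
contact_force: [1.0, -0.9, 0.5]
opening: 0.602
xyz [-0.0923  0.031   0.1361] dr [ 0.0045  0.0031 -0.0039] rows>= 4.0 psi now -72.23 q6 goal 1.83 t 23.03 eef [0.5049 0.2123 0.1957]
```

View pics/w16.png

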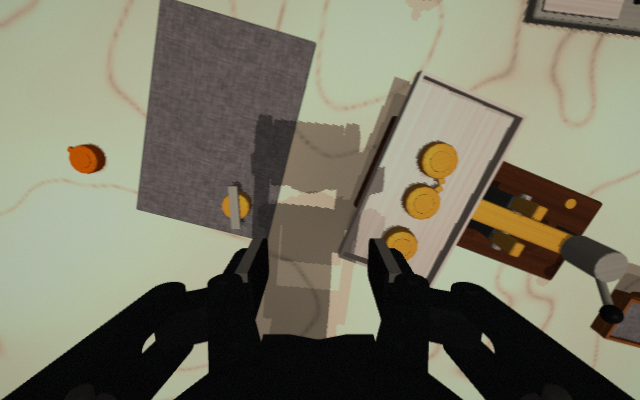

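```bash
python3 -m jog '[{"grip":0.4,"xyz":[-0.092,0.031,0],"dr":[0,0,0]},{"grip":0.4,"xyz":[-0.092,0.031,0.03],"dr":[0,0,0]},{"grip":0.4,"xyz":[-0.092,0.031,0.06],"dr":[0,0,0]},{"grip":0.4,"xyz":[-0.092,0.031,0.1],"dr":[0,0,0]},{"grip":0.4,"xyz":[-0.092,0.031,0.132],"dr":[0,0,0]},{"grip":0.4,"xyz":[-0.092,0.031,0.132],"dr":[0,0,0]},{"grip":0.4,"xyz":[-0.092,0.031,0.132],"dr":[0,0,0]},{"grip":0.4,"xyz":[-0.092,0.031,0.132],"dr":[0,0,0]}]'
python3 - <<'E'
from h import *
c,im=load("w16");print(onz(c,(235,207.5),.024))
c,im,st=snap("wrist","w17")
E
python3 go.py .4465 .291 .0085 -72
```

```text
time: 23.75
eef_pos: [0.4506, 0.2882, 0.0671]
tcp_rot: [0.807, -0.59, -0.001, -0.001]
contact_force: [0.1, 1.0, -0.0]
opening: 0.599
[0.44788193 0.29107354 0.024     ]
xyz [-0.0037  0.0043  0.0598] dr [-0.0033  0.0021 -0.0059] rows>= 1.4 psi now -72.34 q6 goal 1.83 t 23.8 eef [0.4516 0.2885 0.0683]
```

View pics/w17.png

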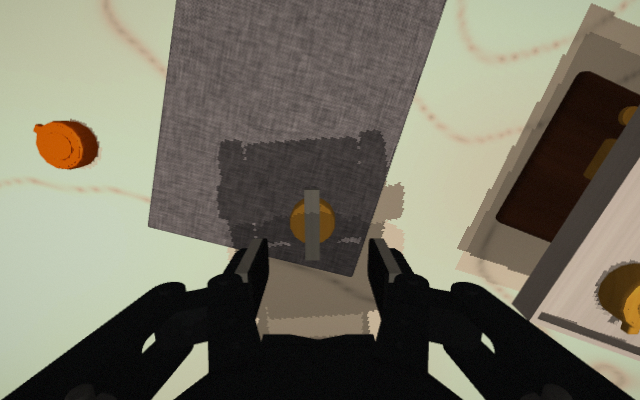

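```bash
python3 -m jog '[{"grip":0.4,"xyz":[-0.004,0.0035,0.03],"dr":[0,0,0]},{"grip":0.4,"xyz":[-0.004,0.0035,0.059],"dr":[0,0,0]},{"grip":0.4,"xyz":[-0.004,0.0035,0.059],"dr":[0,0,0]},{"grip":0.4,"xyz":[-0.004,0.0035,0.059],"dr":[0,0,0]},{"grip":0.75,"xyz":[-0.004,0.0035,0.059],"dr":[0,0,0]},{"grip":0.75,"xyz":[-0.004,0.0035,0.059],"dr":[0,0,0]},{"grip":0.75,"xyz":[-0.004,0.0035,0.059],"dr":[0,0,0]},{"grip":0.75,"xyz":[-0.004,0.0035,0.059],"dr":[0,0,0]},{"grip":0.75,"xyz":[-0.004,0.0035,0.059],"dr":[0,0,0]},{"grip":0.75,"xyz":[-0.004,0.0035,0.059],"dr":[0,0,0]}]'; python3 -m jog '[{"grip":0.75,"xyz":[0,0,-0.04],"dr":[0,0,0]},{"grip":0.75,"xyz":[0,0,-0.08],"dr":[0,0,0]},{"grip":0.75,"xyz":[0,0,-0.12],"dr":[0,0,0]},{"grip":0.75,"xyz":[0,0,-0.16],"dr":[0,0,0]},{"grip":0.75,"xyz":[0,0,-0.2],"dr":[0,0,0]},{"grip":0.75,"xyz":[0,0,-0.23],"dr":[0,0,0]},{"grip":0.75,"xyz":[0,0,-0.23],"dr":[0,0,0]},{"grip":0.75,"xyz":[0,0,-0.23],"dr":[0,0,0]}]'; python3 go.py .605 -.335 .24 -90
```

```text
time: 24.63
eef_pos: [0.4478, 0.2919, 0.0105]
tcp_rot: [0.807, -0.59, 0.001, -0.003]
contact_force: [-0.7, -1.6, 6.2]
opening: 0.352
time: 25.3
eef_pos: [0.4467, 0.2913, 0.2413]
tcp_rot: [0.807, -0.59, 0.001, -0.004]
contact_force: [-0.6, -0.2, -1.5]
opening: 0.349
xyz [ 0.6447  0.0396 -0.0007] dr [-0.007   0.0037  0.3089] rows>= 15.5 psi now -72.3 q6 goal 1.07 t 25.3 eef [0.4467 0.2913 0.2413]
```

```bash
python3 -m jog '[{"grip":0.75,"xyz":[0.5,0,0],"dr":[0,0,0.309]},{"grip":0.75,"xyz":[0.5,0,0],"dr":[0,0,0.309]},{"grip":0.75,"xyz":[0.5,0,0],"dr":[0,0,0.309]},{"grip":0.75,"xyz":[0.5,0,0],"dr":[0,0,0.309]},{"grip":0.75,"xyz":[0.5,0,0],"dr":[0,0,0.309]},{"grip":0.75,"xyz":[0.5,0,0],"dr":[0,0,0.309]},{"grip":0.75,"xyz":[0.5,0,0],"dr":[0,0,0.309]},{"grip":0.75,"xyz":[0.5,0,0],"dr":[0,0,0.309]},{"grip":0.75,"xyz":[0.5,0,0],"dr":[0,0,0.309]},{"grip":0.75,"xyz":[0.5,0,0],"dr":[0,0,0.309]},{"grip":0.75,"xyz":[0.5,0,0],"dr":[0,0,0.309]},{"grip":0.75,"xyz":[0.5,0,0],"dr":[0,0,0.309]}]'; python3 go.py .605 -.335 .1 -90
```

```text
time: 26.3
eef_pos: [0.5965, -0.1873, 0.234]
tcp_rot: [-0.707, 0.707, 0.003, -0.0]
contact_force: [0.6, 0.7, -0.4]
opening: 0.347
xyz [ 0.1482 -0.0091  0.1334] dr [ 0.0039  0.0036 -0.0006] rows>= 4.8 psi now -90.04 q6 goal 1.07 t 26.3 eef [ 0.5965 -0.1873  0.234 ]
```

```bash
python3 -m jog '[{"grip":0.75,"xyz":[0.148,-0.008,0],"dr":[0.003,0.003,0]},{"grip":0.75,"xyz":[0.148,-0.008,0],"dr":[0.003,0.003,0]},{"grip":0.75,"xyz":[0.148,-0.008,0.02],"dr":[0.003,0.003,0]},{"grip":0.75,"xyz":[0.148,-0.008,0.05],"dr":[0.003,0.003,0]},{"grip":0.75,"xyz":[0.148,-0.008,0.08],"dr":[0.003,0.003,0]},{"grip":0.75,"xyz":[0.148,-0.008,0.12],"dr":[0.003,0.003,0]},{"grip":0.75,"xyz":[0.148,-0.008,0.13],"dr":[0.003,0.003,0]},{"grip":0.75,"xyz":[0.148,-0.008,0.13],"dr":[0.003,0.003,0]},{"grip":0.75,"xyz":[0.148,-0.008,0.13],"dr":[0.003,0.003,0]},{"grip":0.75,"xyz":[0.148,-0.008,0.13],"dr":[0.003,0.003,0]}]'; python3 go.py .605 -.335 .018 -90;python3 - <<'E'
from h import *
c,im,st=snap("wrist","w18")
E
```

```text
time: 27.13
eef_pos: [0.6068, -0.334, 0.1091]
tcp_rot: [0.707, -0.707, 0.003, -0.001]
contact_force: [-1.0, 0.0, 0.3]
opening: 0.353
xyz [0.0007 0.0023 0.0911] dr [-0.0059 -0.0039  0.0005] rows>= 2.2 psi now -89.97 q6 goal 1.07 t 27.13 eef [ 0.6068 -0.334   0.1091]
```

View pics/w18.png

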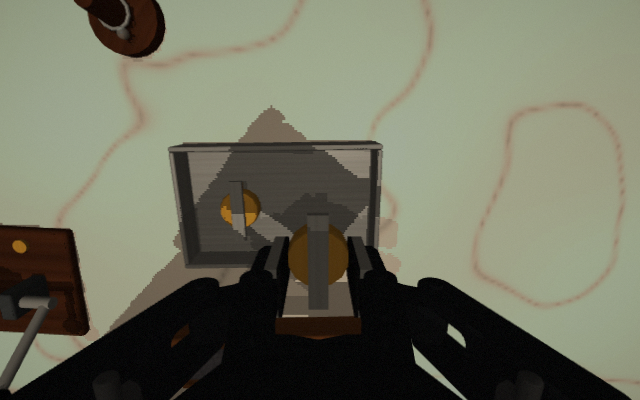

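```bash
python3 -m jog '[{"grip":0.75,"xyz":[0.0,0.002,0.03],"dr":[-0.003,-0.002,0]},{"grip":0.75,"xyz":[0.0,0.002,0.06],"dr":[-0.003,-0.002,0]},{"grip":0.75,"xyz":[0.0,0.002,0.085],"dr":[-0.003,-0.002,0]},{"grip":0.75,"xyz":[0.0,0.002,0.094],"dr":[-0.003,-0.002,0]},{"grip":0.75,"xyz":[0.0,0.002,0.094],"dr":[-0.003,-0.002,0]},{"grip":0.75,"xyz":[0.0,0.002,0.094],"dr":[-0.003,-0.002,0]},{"grip":0.75,"xyz":[0.0,0.002,0.094],"dr":[-0.003,-0.002,0]}]';python3 go.py .605 -.335 .015 -90
```

```text
time: 27.77
eef_pos: [0.6053, -0.3348, 0.0152]
tcp_rot: [0.707, -0.707, 0.002, -0.0]
contact_force: [0.5, 0.4, -0.9]
opening: 0.35
xyz [0.0002 0.0003 0.0002] dr [-0.0035 -0.0026  0.0001] rows>= 0.0 psi now -89.99 q6 goal 1.07 t 27.77 eef [ 0.6053 -0.3348  0.0152]
```

```bash
python3 -m jog '[{"grip":0.53,"xyz":[0,0,0.0],"dr":[0,0,0]},{"grip":0.53,"xyz":[0,0,0.0],"dr":[0,0,0]},{"grip":0.53,"xyz":[0,0,0.0],"dr":[0,0,0]},{"grip":0.53,"xyz":[0,0,0],"dr":[0,0,0]},{"grip":0.53,"xyz":[0,0,-0.03],"dr":[0,0,0]},{"grip":0.53,"xyz":[0,0,-0.07],"dr":[0,0,0]},{"grip":0.6,"xyz":[0,0,-0.11],"dr":[0,0,0]},{"grip":0.6,"xyz":[0,0,-0.15],"dr":[0,0,0]},{"grip":1.0,"xyz":[0,0,-0.19],"dr":[0,0,0]},{"grip":1.0,"xyz":[0,0,-0.19],"dr":[0,0,0]},{"grip":1.0,"xyz":[0,0,-0.19],"dr":[0,0,0]}]'
python3 - <<'E'
from h import *
c,im,st=snap("wrist","w19")
c,im,st=snap("top","t19")
cv2.imwrite("pics/t19c.png",cv2.resize(im[180:290,180:400],None,fx=3.5,fy=3.5,interpolation=cv2.INTER_CUBIC))
E
python3 go.py .44 -.105 .16 -90
```

```text
time: 28.68
eef_pos: [0.6054, -0.335, 0.2074]
tcp_rot: [-0.707, 0.707, -0.004, 0.001]
contact_force: [-0.2, -1.0, -1.0]
opening: 0.007
xyz [-0.2282  0.1631  0.0419] dr [ 0.0017  0.0016 -0.0002] rows>= 6.8 psi now -90.01 q6 goal 1.34 t 28.78 eef [ 0.6031 -0.3333  0.2013]
```

View pics/w19.png

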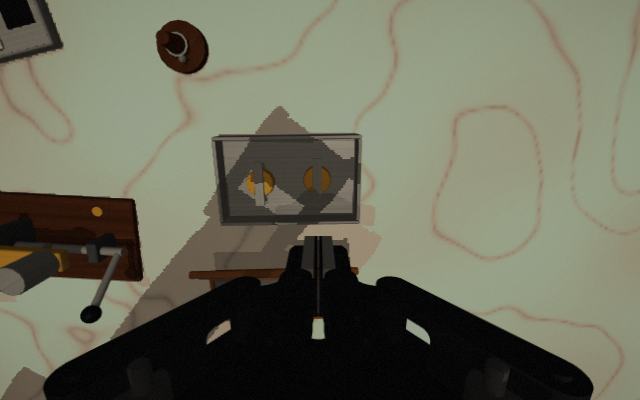

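View pics/t19c.png

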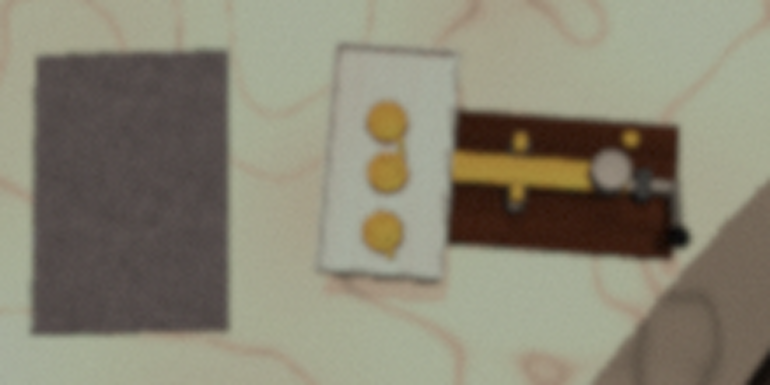

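Run:
```python
from h import *
c,im=load("t19")
for ctr,bb,a,far in gold(im,(270,180,320,270),k=5,smin=90): print(ctr.round(1),bb,a,onz(c,ctr,.08).round(4))
for p in [(387,122),(387,173),(383,232)]:
    u=np.array(p)/3.5+(180,180); print(u,onz(c,u,.085).round(4))
c,im=load("w16")
for ctr,bb,a,far in gold(im,None,k=13): print(ctr.round(1),a,onz(c,ctr,.08).round(4))
```

```text
[289. 246.] (284, 241, 11, 12) 88.5 [0.4807 0.124  0.08  ]
[314.2 227.2] (309, 221, 11, 13) 101.5 [0.5319 0.0578 0.08  ]
[290.2 221.6] (285, 209, 11, 26) 182.5 [0.5464 0.1222 0.08  ]
[290.57142857 214.85714286] [0.5638 0.1214 0.085 ]
[290.57142857 229.42857143] [0.5244 0.1206 0.085 ]
[289.42857143 246.28571429] [0.4793 0.1227 0.085 ]
[401.2 240.6] 688.0 [0.4861 0.1246 0.08  ]
[519.6 226. ] 3202.5 [0.5333 0.0255 0.08  ]
[ 82.4 158.8] 586.0 [0.4724 0.4184 0.08  ]
[429.8 179.4] 2159.5 [0.5482 0.1229 0.08  ]
```

Run:
```python
from h import *
c,im=load("w16")
cv2.imwrite("pics/w16c.png",cv2.resize(im[70:290,330:530],None,fx=3,fy=2.7,interpolation=cv2.INTER_CUBIC))
```

```text
(no output)
```

View pics/w16c.png

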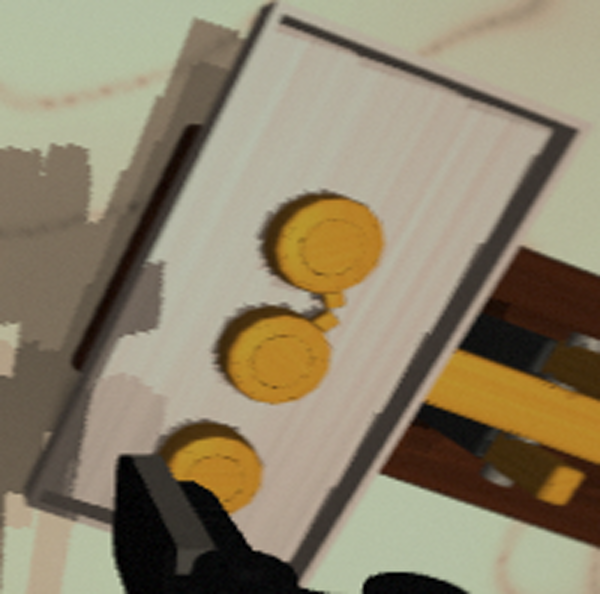

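The knock happened on the pan: the top and middle lockets slid together and their loops touch. All three still lie flat and inside the limits, and both rejects are in the tray at (260,182) and (317,180). Now the lever.

```bash
python3 -m jog '[{"grip":1,"xyz":[-0.228,0.163,0.04],"dr":[0,0,0]},{"grip":1,"xyz":[-0.228,0.163,0.04],"dr":[0,0,0]},{"grip":1,"xyz":[-0.228,0.163,0.04],"dr":[0,0,0]},{"grip":1,"xyz":[-0.228,0.163,0.04],"dr":[0,0,0]},{"grip":1,"xyz":[-0.228,0.163,0.04],"dr":[0,0,0]},{"grip":1,"xyz":[-0.228,0.163,0.04],"dr":[0,0,0]},{"grip":1,"xyz":[-0.228,0.163,0.04],"dr":[0,0,0]},{"grip":1,"xyz":[-0.228,0.163,0.04],"dr":[0,0,0]},{"grip":1,"xyz":[-0.228,0.163,0.04],"dr":[0,0,0]},{"grip":1,"xyz":[-0.228,0.163,0.04],"dr":[0,0,0]},{"grip":1,"xyz":[-0.228,0.163,0.04],"dr":[0,0,0]}]'; python3 go.py .437 -.1025 .077 -92.8
python3 - <<'E'
from h import *
c,im,st=snap("wrist","w20")
E
```

```text
time: 29.7
eef_pos: [0.4413, -0.1065, 0.1623]
tcp_rot: [-0.707, 0.707, 0.001, -0.0]
contact_force: [0.7, 0.8, 0.2]
opening: 0.003
xyz [-0.004   0.0042  0.0853] dr [0.0008 0.0006 0.0479] rows>= 2.0 psi now -90.05 q6 goal 1.39 t 29.7 eef [ 0.4413 -0.1065  0.1623]
```

View pics/w20.png

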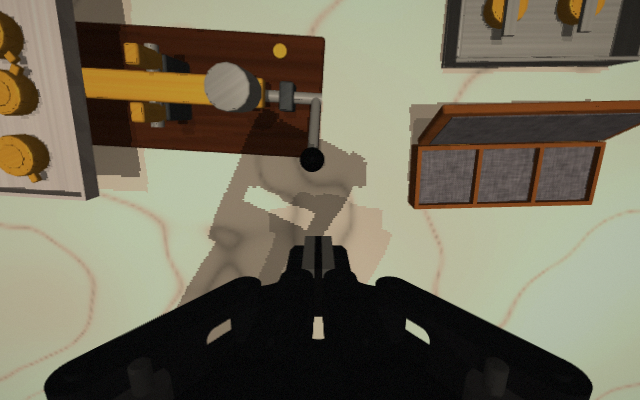

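The knob is at (312,160), straight ahead of the shut fingers. This view also shows the ring box rim at (416,147)-(605,142)-(592,203)-(412,207).

```bash
python3 - <<'E'
from h import *
np.set_printoptions(precision=4,suppress=True)
c,im=load("w20"); c1,_=load("w2")
print("knob",onz(c,(312,160),.088),tri([(c,(312,160)),(c1,(516,211))]))
for p in [(416,147),(605,142),(592,203),(414,208)]: print("rim",p,onz(c,p,.022))
cv2.imwrite("pics/w20c.png",cv2.resize(im[90:220,400:640],None,fx=3.3,fy=3.3,interpolation=cv2.INTER_CUBIC))
E
python3 -m jog '[{"grip":1,"xyz":[-0.004,0.004,0.03],"dr":[0,0,0.048]},{"grip":1,"xyz":[-0.004,0.004,0.06],"dr":[0,0,0.048]},{"grip":1,"xyz":[-0.004,0.004,0.085],"dr":[0,0,0.048]},{"grip":1,"xyz":[-0.004,0.004,0.085],"dr":[0,0,0.048]},{"grip":1,"xyz":[-0.004,0.004,0.085],"dr":[0,0,0.048]},{"grip":1,"xyz":[-0.004,0.004,0.085],"dr":[0,0,0.048]}]'; python3 go.py .545 -.1075 .077 -92.8
```

```text
knob [ 0.4786 -0.1021  0.088 ] (array([ 0.4783, -0.1021,  0.0849]), [np.float64(0.0001337755726577738), np.float64(0.00013377557265775825)])
rim (416, 147) [ 0.4813 -0.1987  0.022 ]
rim (605, 142) [ 0.4863 -0.3772  0.022 ]
rim (592, 203) [ 0.4263 -0.3799  0.022 ]
rim (414, 208) [ 0.4211 -0.2021  0.022 ]
time: 30.25
eef_pos: [0.4379, -0.1026, 0.0788]
tcp_rot: [-0.69, 0.724, -0.0, 0.0]
contact_force: [0.4, 0.2, 0.8]
opening: 0.0
xyz [-0.0003 -0.1072  0.0019] dr [-0.0012 -0.0001 -0.    ] rows>= 2.6 psi now -92.8 q6 goal 1.42 t 30.25 eef [ 0.4379 -0.1026  0.0788]
```

View pics/w20c.png

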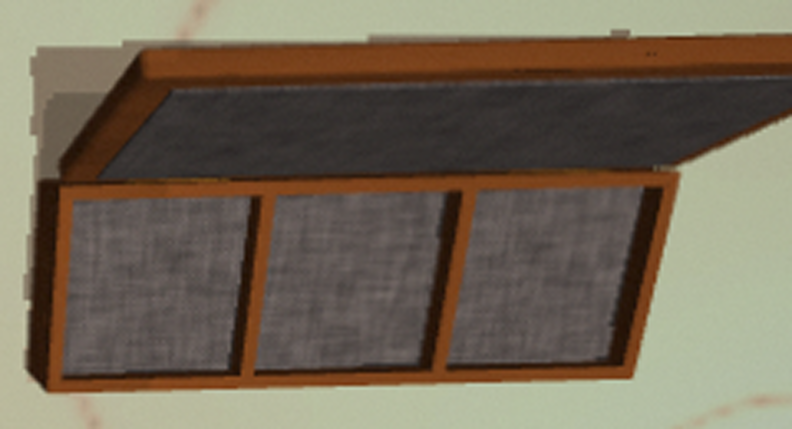

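```bash
python3 -m jog '[{"grip":1,"xyz":[0,-0.012,0.001],"dr":[0,0,0]},{"grip":1,"xyz":[0,-0.02,0.001],"dr":[0,0,0]},{"grip":1,"xyz":[0,-0.028,0.001],"dr":[0,0,0]},{"grip":1,"xyz":[0,-0.036,0.001],"dr":[0,0,0]},{"grip":1,"xyz":[0,-0.044,0.001],"dr":[0,0,0]},{"grip":1,"xyz":[0,-0.052,0.001],"dr":[0,0,0]},{"grip":1,"xyz":[0,-0.06,0.001],"dr":[0,0,0]},{"grip":1,"xyz":[0,-0.068,0.001],"dr":[0,0,0]},{"grip":1,"xyz":[0,-0.076,0.001],"dr":[0,0,0]},{"grip":1,"xyz":[0,-0.084,0.001],"dr":[0,0,0]},{"grip":1,"xyz":[0,-0.092,0.001],"dr":[0,0,0]},{"grip":1,"xyz":[0,-0.1,0.001],"dr":[0,0,0]}]'
python3 - <<'E'
from h import *
c,im,st=snap("wrist","w21");print(st['contact_force'])
E
```

```text
time: 31.25
eef_pos: [0.5362, -0.1061, 0.0753]
tcp_rot: [-0.69, 0.724, 0.002, -0.001]
contact_force: [-2.8, -0.1, 0.3]
opening: -0.0
[-2.8276169  -0.11409692  0.32946806]
```

View pics/w21.png

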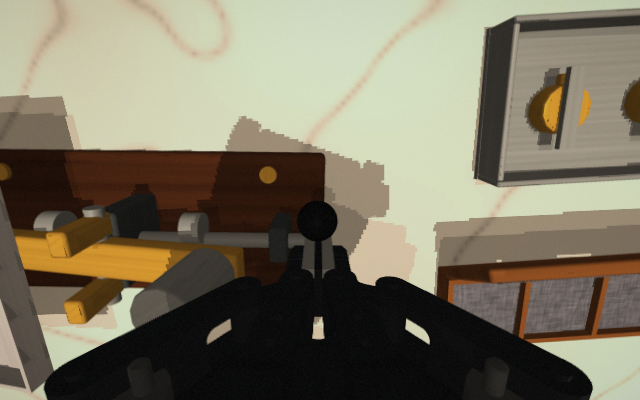

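```bash
python3 -m jog '[{"grip":1,"xyz":[0,-0.005,-0.001],"dr":[0,0,0]},{"grip":1,"xyz":[0,-0.008,-0.001],"dr":[0,0,0]},{"grip":1,"xyz":[0,-0.011,-0.001],"dr":[0,0,0]},{"grip":1,"xyz":[0,-0.011,-0.001],"dr":[0,0,0]}]';python3 -m jog '[{"grip":1,"xyz":[0,-0.003,0],"dr":[0,0,0]},{"grip":1,"xyz":[0,-0.003,0],"dr":[0,0,0]},{"grip":1,"xyz":[0,-0.003,0],"dr":[0,0,0]}]'
```

```text
time: 31.63
eef_pos: [0.5476, -0.1069, 0.0774]
tcp_rot: [-0.69, 0.724, 0.001, -0.0]
contact_force: [-2.6, -0.6, 0.5]
opening: 0.0
time: 31.88
eef_pos: [0.5481, -0.1069, 0.0771]
tcp_rot: [-0.69, 0.724, 0.003, -0.002]
contact_force: [-9.0, 0.3, 5.3]
opening: -0.001
```

The force rises at x=0.548, where I predicted the stop. Backing off and checking.

```bash
python3 -m jog '[{"grip":1,"xyz":[0,0.02,0],"dr":[0,0,0]},{"grip":1,"xyz":[0,0.03,-0.02],"dr":[0,0,0]},{"grip":1,"xyz":[0,0.03,-0.06],"dr":[0,0,0]},{"grip":1,"xyz":[0,0.03,-0.1],"dr":[0,0,0]},{"grip":1,"xyz":[0.04,0.03,-0.12],"dr":[0,0,0]},{"grip":1,"xyz":[0.04,0.03,-0.12],"dr":[0,0,0]},{"grip":1,"xyz":[0.04,0.03,-0.12],"dr":[0,0,0]}]'
python3 - <<'E'
from h import *
c,im,st=snap("wrist","w22")
c,im,st=snap("top","t22")
cv2.imwrite("pics/t22c.png",cv2.resize(im[180:290,240:400],None,fx=4.5,fy=4.5,interpolation=cv2.INTER_CUBIC))
c,im,st=snap("scene","s22")
cv2.imwrite("pics/s22c.png",cv2.resize(im[140:250,260:410],None,fx=4.5,fy=4.5,interpolation=cv2.INTER_CUBIC))
E
```

```text
time: 32.47
eef_pos: [0.5204, -0.1477, 0.2003]
tcp_rot: [-0.689, 0.725, -0.003, 0.002]
contact_force: [-0.0, 0.9, -0.6]
opening: 0.001
```

View pics/w22.png

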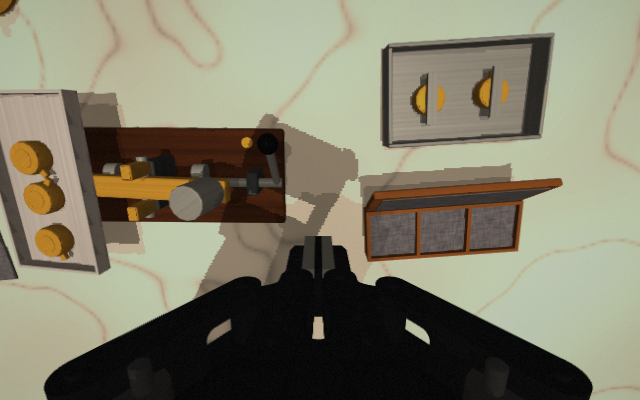

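View pics/t22c.png

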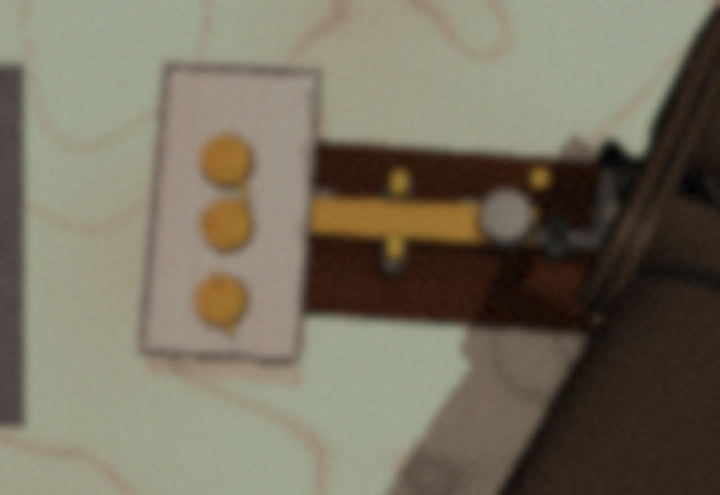

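View pics/s22c.png

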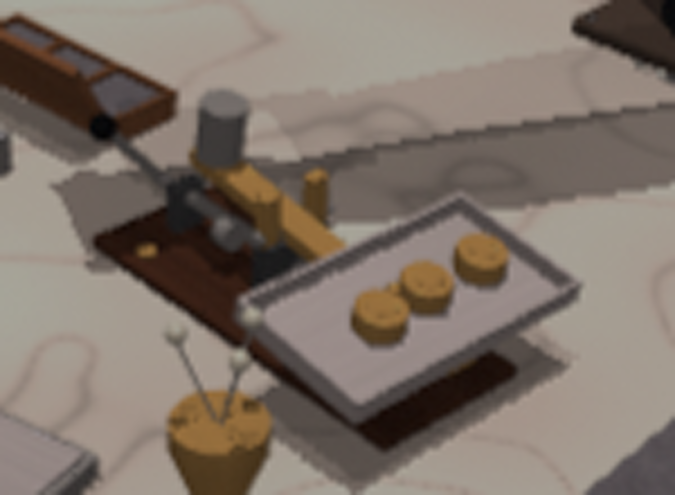

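The lever is over at +x, with the knob at (267,144). The pan is down and all three lockets are still on it. I'll let it settle while moving round to the far side.

```bash
python3 - <<'E'
from h import *
c,im=load("w22");print("knob",onz(c,(267,144),.088))
E
python3 go.py .615 -.107 .17 -92.8
```

```text
knob [ 0.56862465 -0.10719103  0.088     ]
xyz [-0.0424 -0.0952  0.0256] dr [0.0025 0.0022 0.0006] rows>= 2.6 psi now -92.77 q6 goal 1.45 t 32.62 eef [ 0.518  -0.1448  0.1957]
```

```bash
python3 -m jog '[{"grip":1,"xyz":[-0.042,-0.095,0],"dr":[0,0,0]},{"grip":1,"xyz":[-0.042,-0.095,0],"dr":[0,0,0]},{"grip":1,"xyz":[-0.042,-0.095,0],"dr":[0,0,0]},{"grip":1,"xyz":[-0.042,-0.095,0.02],"dr":[0,0,0]},{"grip":1,"xyz":[-0.042,-0.095,0.02],"dr":[0,0,0]},{"grip":1,"xyz":[-0.042,-0.095,0.02],"dr":[0,0,0]},{"grip":1,"xyz":[-0.042,-0.095,0.02],"dr":[0,0,0]},{"grip":1,"xyz":[-0.042,-0.095,0.02],"dr":[0,0,0]},{"grip":1,"xyz":[-0.042,-0.095,0.02],"dr":[0,0,0]},{"grip":1,"xyz":[-0.042,-0.095,0.02],"dr":[0,0,0]},{"grip":1,"xyz":[-0.042,-0.095,0.02],"dr":[0,0,0]},{"grip":1,"xyz":[-0.042,-0.095,0.02],"dr":[0,0,0]}]'; python3 go.py .61 -.1075 .077 -92.8
python3 - <<'E'
from h import *
c,im,st=snap("wrist","w23")
c,im,st=snap("scene","s23")
a=cv2.resize(im[140:250,260:410],None,fx=4.5,fy=4.5,interpolation=cv2.INTER_CUBIC);b=cv2.imread("pics/s22c.png");print(np.abs(a.astype(int)-b).mean(), [np.abs(a.astype(int)-b)[200:450,240:590].mean()])
E
```

```text
time: 33.62
eef_pos: [0.6155, -0.1085, 0.1778]
tcp_rot: [-0.69, 0.724, 0.0, 0.0]
contact_force: [1.0, -0.6, 0.2]
opening: 0.003
xyz [-0.0007  0.0056  0.1008] dr [-0.0001  0.0005  0.0003] rows>= 2.4 psi now -92.78 q6 goal 1.45 t 33.62 eef [ 0.6155 -0.1085  0.1778]
8.313062476618033 [np.float64(3.4086133333333333)]
```

View pics/w23.png

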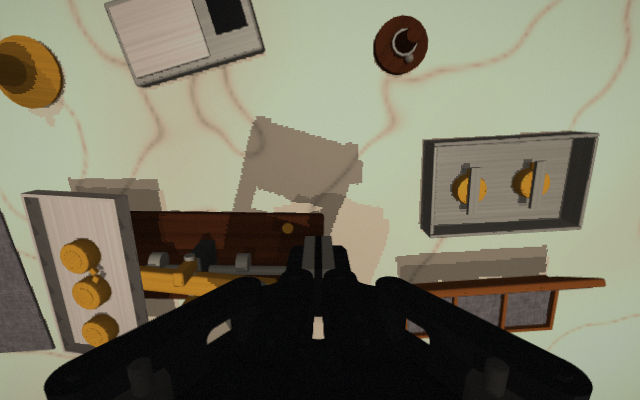

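The pan is steady with the lockets on it. Descending beyond the knob, then pushing back.

```bash
python3 -m jog '[{"grip":1,"xyz":[-0.001,0.004,0.03],"dr":[0,0,0]},{"grip":1,"xyz":[-0.001,0.004,0.06],"dr":[0,0,0]},{"grip":1,"xyz":[-0.001,0.004,0.09],"dr":[0,0,0]},{"grip":1,"xyz":[-0.001,0.004,0.1],"dr":[0,0,0]},{"grip":1,"xyz":[-0.001,0.004,0.1],"dr":[0,0,0]},{"grip":1,"xyz":[-0.001,0.004,0.1],"dr":[0,0,0]}]'; python3 go.py .5 -.102 .077 -92.8
```

```text
time: 34.22
eef_pos: [0.6118, -0.1071, 0.0776]
tcp_rot: [-0.69, 0.724, 0.001, -0.0]
contact_force: [0.5, -0.0, -0.7]
opening: 0.001
xyz [0.0003 0.1119 0.0007] dr [0.0008 0.0008 0.0007] rows>= 2.7 psi now -92.76 q6 goal 1.42 t 34.22 eef [ 0.6118 -0.1071  0.0776]
```

```bash
python3 -m jog '[{"grip":1,"xyz":[0,0.01,0],"dr":[0,0,0]},{"grip":1,"xyz":[0,0.02,0],"dr":[0,0,0]},{"grip":1,"xyz":[0,0.028,0],"dr":[0,0,0]},{"grip":1,"xyz":[0,0.035,0],"dr":[0,0,0]},{"grip":1,"xyz":[0,0.042,0],"dr":[0,0,0]},{"grip":1,"xyz":[0,0.049,0],"dr":[0,0,0]},{"grip":1,"xyz":[0,0.056,0],"dr":[0,0,0]},{"grip":1,"xyz":[0,0.063,0],"dr":[0,0,0]},{"grip":1,"xyz":[0,0.069,0],"dr":[0,0,0]},{"grip":1,"xyz":[0,0.075,0],"dr":[0,0,0]},{"grip":1,"xyz":[0,0.081,0],"dr":[0,0,0]},{"grip":1,"xyz":[0,0.087,0],"dr":[0,0,0]}]';python3 -m jog '[{"grip":1,"xyz":[0,0.006,0],"dr":[0,0,0]},{"grip":1,"xyz":[0,0.012,0],"dr":[0,0,0]},{"grip":1,"xyz":[0,0.018,0],"dr":[0,0,0]},{"grip":1,"xyz":[0,0.022,0],"dr":[0,0,0]},{"grip":1,"xyz":[0,0.022,0],"dr":[0,0,0]}]'
```

```text
time: 35.22
eef_pos: [0.5236, -0.1025, 0.0766]
tcp_rot: [-0.69, 0.724, 0.001, 0.0]
contact_force: [3.4, -0.2, -1.8]
opening: 0.002
time: 35.63
eef_pos: [0.5016, -0.1015, 0.0772]
tcp_rot: [-0.69, 0.724, 0.001, -0.0]
contact_force: [-0.0, -1.0, 0.1]
opening: -0.002
```

```bash
python3 -m jog '[{"grip":1,"xyz":[0,0.002,0],"dr":[0,0,0]},{"grip":1,"xyz":[0,0.005,0],"dr":[0,0,0]},{"grip":1,"xyz":[0,0.005,0],"dr":[0,0,0]},{"grip":1,"xyz":[0,0.005,0],"dr":[0,0,0]}]'
python3 - <<'E'
from h import *
c,im,st=snap("wrist","w24")
E
```

```text
time: 35.97
eef_pos: [0.4998, -0.1019, 0.0786]
tcp_rot: [-0.69, 0.724, -0.002, 0.002]
contact_force: [6.2, 0.9, 0.1]
opening: -0.004
```

View pics/w24.png

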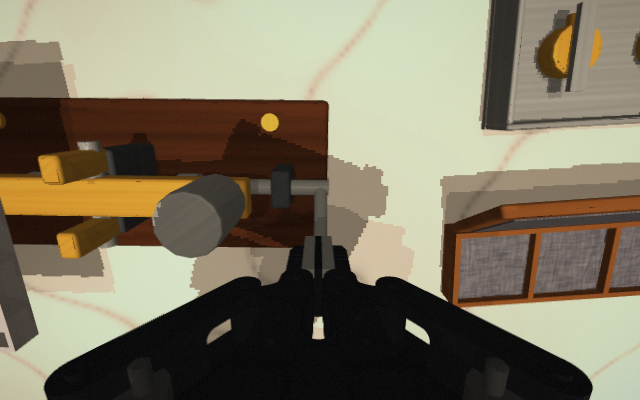

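```bash
python3 -m jog '[{"grip":1,"xyz":[0,0.003,0],"dr":[0,0,0]},{"grip":1,"xyz":[0,0.003,0],"dr":[0,0,0]},{"grip":1,"xyz":[0,0.003,0],"dr":[0,0,0]}]'; python3 -m jog '[{"grip":1,"xyz":[0,-0.03,0],"dr":[0,0,0]},{"grip":1,"xyz":[0,-0.04,-0.02],"dr":[0,0,0]},{"grip":1,"xyz":[0,-0.04,-0.06],"dr":[0,0,0]},{"grip":1,"xyz":[0,-0.04,-0.1],"dr":[0,0,0]},{"grip":0.4,"xyz":[-0.04,-0.04,-0.12],"dr":[0,0,0]},{"grip":0.4,"xyz":[-0.04,-0.04,-0.12],"dr":[0,0,0]},{"grip":0.4,"xyz":[-0.04,-0.04,-0.12],"dr":[0,0,0]},{"grip":0.4,"xyz":[-0.04,-0.04,-0.12],"dr":[0,0,0]}]'
python3 - <<'E'
from h import *
c,im,st=snap("wrist","w25")
c,im,st=snap("scene","s25")
cv2.imwrite("pics/s25c.png",cv2.resize(im[140:250,260:410],None,fx=4.5,fy=4.5,interpolation=cv2.INTER_CUBIC))
E
```

```text
time: 36.27
eef_pos: [0.4989, -0.1021, 0.0795]
tcp_rot: [-0.689, 0.724, -0.004, 0.004]
contact_force: [9.7, 1.1, -0.1]
opening: 0.002
time: 36.93
eef_pos: [0.5354, -0.0631, 0.196]
tcp_rot: [-0.69, 0.724, 0.002, -0.001]
contact_force: [-0.1, 0.1, 0.1]
opening: 0.563
```

View pics/w25.png

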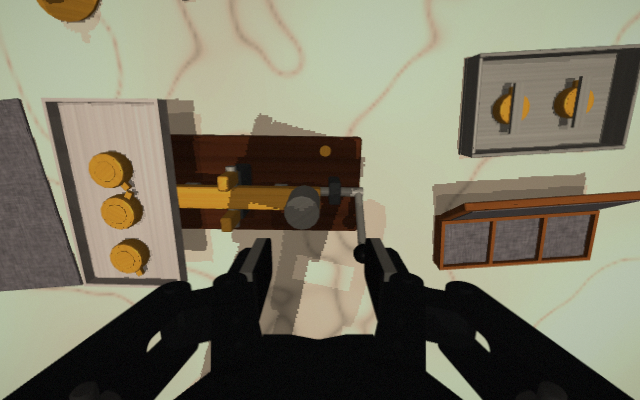

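View pics/s25c.png

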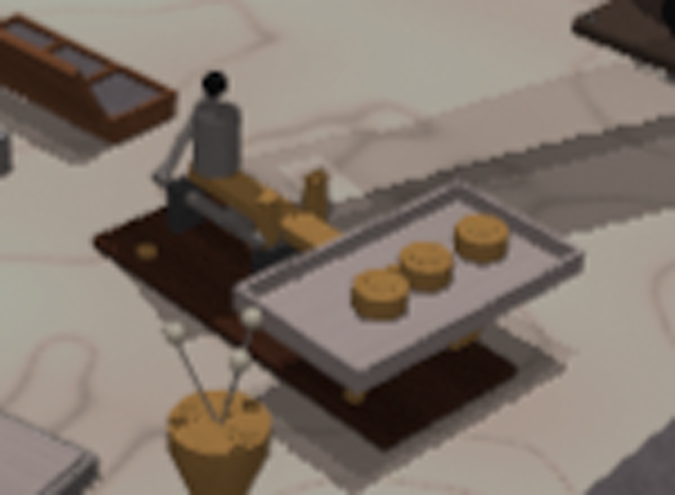

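The beam is level and the lever back, with the three lockets flat on the pan. Verifying numerically and moving over the pan.

```bash
python3 - <<'E'
from h import *
c,im=load("w25");print("knob",onz(c,(364,253),.088))
for p in [(109,169),(121,212),(129,256)]: print(onz(c,p,.08))
for p in [(45,102),(163,100),(185,281),(86,281)]: print("rim",onz(c,p,.081))
E
python3 go.py .485 .118 .17 -92
```

```text
knob [ 0.47959768 -0.10305173  0.088     ]
[0.56691637 0.11953562 0.08      ]
[0.52694328 0.11805711 0.08      ]
[0.48258375 0.1206177  0.08      ]
rim [0.62510027 0.15886381 0.081     ]
rim [0.62173805 0.06045013 0.081     ]
rim [0.45392365 0.07086176 0.081     ]
rim [0.45808706 0.16854669 0.081     ]
xyz [-0.179   0.0587  0.0257] dr [ 0.0053  0.0014 -0.0136] rows>= 4.6 psi now -92.78 q6 goal 1.84 t 37.03 eef [ 0.5351 -0.0636  0.1951]
```

```bash
python3 -m jog '[{"grip":0.4,"xyz":[-0.179,0.059,0.02],"dr":[0,0,-0.014]},{"grip":0.4,"xyz":[-0.179,0.059,0.02],"dr":[0,0,-0.014]},{"grip":0.4,"xyz":[-0.179,0.059,0.02],"dr":[0,0,-0.014]},{"grip":0.4,"xyz":[-0.179,0.059,0.02],"dr":[0,0,-0.014]},{"grip":0.4,"xyz":[-0.179,0.059,0.02],"dr":[0,0,-0.014]},{"grip":0.4,"xyz":[-0.179,0.059,0.02],"dr":[0,0,-0.014]},{"grip":0.4,"xyz":[-0.179,0.059,0.02],"dr":[0,0,-0.014]},{"grip":0.4,"xyz":[-0.179,0.059,0.02],"dr":[0,0,-0.014]},{"grip":0.4,"xyz":[-0.179,0.059,0.02],"dr":[0,0,-0.014]}]'
python3 - <<'E'
from h import *
c,im,st=snap("wrist","w26")
cv2.imwrite("pics/w26c.png",cv2.resize(im[20:280,230:410],None,fx=2.3,fy=2.3,interpolation=cv2.INTER_CUBIC))
for ctr,bb,a,far in gold(im,None,k=17): print(ctr.round(1),a,onz(c,ctr,.08).round(4))
E
python3 go.py .4825 .12 .077 -92
```

```text
time: 37.78
eef_pos: [0.4866, 0.1169, 0.1772]
tcp_rot: [-0.694, 0.72, 0.001, -0.0]
contact_force: [0.2, -0.4, -0.5]
opening: 0.598
[  8.3 229.5] 391.0 [0.4698 0.3869 0.08  ]
[311.  205.5] 1118.0 [0.4825 0.1228 0.08  ]
[435.9 140.2] 4293.5 [0.533  0.0217 0.08  ]
[310.1 125. ] 2580.0 [0.5482 0.1209 0.08  ]
xyz [-0.003   0.0042  0.1004] dr [ 0.001   0.0004 -0.0014] rows>= 2.4 psi now -92.08 q6 goal 1.85 t 37.83 eef [0.4867 0.1168 0.1774]
```

View pics/w26c.png

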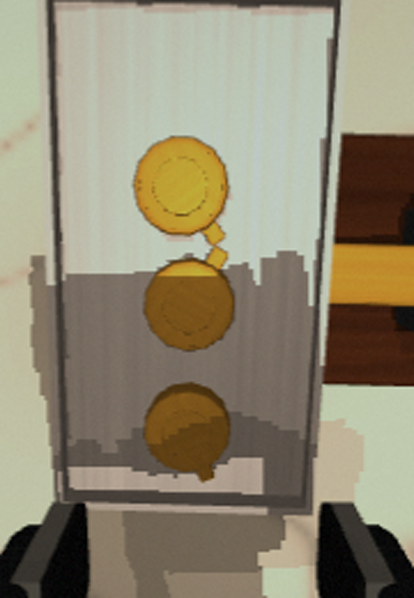

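```bash
python3 - <<'E'
from h import *
np.set_printoptions(precision=4,suppress=True)
c,im=load("w26");c5,_=load("w25")
for n,a,b in [("C",(308.7,100.9),(109,169)),("B",(312.6,152.6),(121,212)),("A",(311.2,206.2),(129,256))]:
    print(n,onz(c,a,.084),tri([(c,a),(c5,b)]))
E
python3 -m jog '[{"grip":0.4,"xyz":[-0.0045,0.0042,0.03],"dr":[0,0,0]},{"grip":0.4,"xyz":[-0.0045,0.0042,0.06],"dr":[0,0,0]},{"grip":0.45,"xyz":[-0.0045,0.0042,0.07],"dr":[0,0,0]},{"grip":0.45,"xyz":[-0.0045,0.0042,0.07],"dr":[0,0,0]},{"grip":0.45,"xyz":[-0.0045,0.0042,0.07],"dr":[0,0,0]}]'; python3 go.py .4825 .1222 .0765 -92
```

```text
C [0.5659 0.1211 0.084 ] (array([0.5664, 0.1213, 0.0775]), [np.float64(0.00017726919725478125), np.float64(0.00017726919725483605)])
B [0.5272 0.1197 0.084 ] (array([0.5263, 0.1198, 0.0776]), [np.float64(8.067584765927297e-05), np.float64(8.067584765918095e-05)])
A [0.4831 0.1226 0.084 ] (array([0.481 , 0.1228, 0.0769]), [np.float64(0.00010717513314550244), np.float64(0.00010717513314555528)])
time: 38.25
eef_pos: [0.4825, 0.1222, 0.1077]
tcp_rot: [-0.694, 0.72, 0.001, -0.0]
contact_force: [0.2, 0.9, 0.1]
opening: 0.547
xyz [ 0.0001 -0.0001  0.0312] dr [ 0.0014  0.0006 -0.0005] rows>= 0.7 psi now -92.03 q6 goal 1.85 t 38.25 eef [0.4825 0.1222 0.1077]
```

```bash
python3 -m jog '[{"grip":0.45,"xyz":[0,0,0.02],"dr":[0,0,0]},{"grip":0.45,"xyz":[0,0,0.031],"dr":[0,0,0]},{"grip":0.45,"xyz":[0,0,0.031],"dr":[0,0,0]},{"grip":0.75,"xyz":[0,0,0.031],"dr":[0,0,0]},{"grip":0.75,"xyz":[0,0,0.031],"dr":[0,0,0]},{"grip":0.75,"xyz":[0,0,0.031],"dr":[0,0,0]},{"grip":0.75,"xyz":[0,0,0.031],"dr":[0,0,0]},{"grip":0.75,"xyz":[0,0,0.031],"dr":[0,0,0]}]';python3 -m jog '[{"grip":0.75,"xyz":[0,0,-0.03],"dr":[0,0,0]},{"grip":0.75,"xyz":[0,0,-0.07],"dr":[0,0,0]},{"grip":0.75,"xyz":[0,0,-0.11],"dr":[0,0,0]},{"grip":0.75,"xyz":[0,0,-0.11],"dr":[0,0,0]}]'; python3 go.py .4522 -.2315 .18 -88.4
```

```text
time: 38.92
eef_pos: [0.483, 0.123, 0.0775]
tcp_rot: [-0.695, 0.719, -0.0, 0.001]
contact_force: [-0.1, -0.1, 1.2]
opening: 0.35
time: 39.25
eef_pos: [0.4873, 0.1233, 0.1961]
tcp_rot: [-0.695, 0.719, -0.005, 0.006]
contact_force: [1.7, 0.3, 1.1]
opening: 0.346
xyz [0.3558 0.0233 0.0149] dr [-0.0159  0.0017 -0.0619] rows>= 8.6 psi now -91.94 q6 goal 1.07 t 39.25 eef [0.4873 0.1233 0.1961]
```

```bash
python3 -m jog '[{"grip":0.75,"xyz":[0.356,0.023,0.01],"dr":[-0.008,0,-0.06]},{"grip":0.75,"xyz":[0.356,0.023,0.01],"dr":[-0.008,0,-0.06]},{"grip":0.75,"xyz":[0.356,0.023,0.01],"dr":[-0.008,0,-0.06]},{"grip":0.75,"xyz":[0.356,0.023,0.01],"dr":[-0.008,0,-0.06]},{"grip":0.75,"xyz":[0.356,0.023,0.01],"dr":[-0.008,0,-0.06]},{"grip":0.75,"xyz":[0.356,0.023,0.01],"dr":[-0.008,0,-0.06]},{"grip":0.75,"xyz":[0.356,0.023,0.01],"dr":[-0.008,0,-0.06]},{"grip":0.75,"xyz":[0.356,0.023,0.01],"dr":[-0.008,0,-0.06]},{"grip":0.75,"xyz":[0.356,0.023,0.05],"dr":[-0.008,0,-0.06]},{"grip":0.75,"xyz":[0.356,0.023,0.08],"dr":[-0.008,0,-0.06]},{"grip":0.75,"xyz":[0.356,0.023,0.08],"dr":[-0.008,0,-0.06]},{"grip":0.75,"xyz":[0.356,0.023,0.08],"dr":[-0.008,0,-0.06]}]'
python3 - <<'E'
from h import *
c,im,st=snap("wrist","w27")
E
python3 go.py .4522 -.2315 .027 -88.4
```

```text
time: 40.25
eef_pos: [0.4454, -0.2311, 0.1042]
tcp_rot: [0.716, -0.698, -0.006, 0.003]
contact_force: [-0.5, -0.5, 0.0]
opening: 0.343
xyz [ 0.0001 -0.006   0.0794] dr [ 0.0093  0.0019 -0.002 ] rows>= 1.9 psi now -88.52 q6 goal 1.07 t 40.3 eef [ 0.447  -0.2317  0.1064]
```

View pics/w27.png

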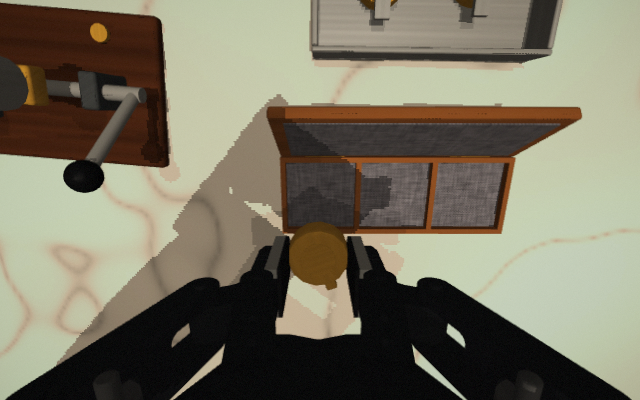

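Run:
```python
from h import *
np.set_printoptions(precision=4,suppress=True)
c,im=load("w27"); c0,_=load("w20")
for p in [(281,157),(515,157),(500,234),(283,234)]: print(onz(c,p,.022))
print("floor centres",[onz(c,p,.016) for p in [(321,195),(395,195),(468,195)]])
print("tri rim corners",tri([(c,(515,157)),(c0,(605,142))])[0],tri([(c,(500,234)),(c0,(592,203))])[0])
```

```text
[ 0.4822 -0.2019  0.022 ]
[ 0.4869 -0.3778  0.022 ]
[ 0.4244 -0.3791  0.022 ]
[ 0.4196 -0.2029  0.022 ]
floor centres [array([ 0.4516, -0.2329,  0.016 ]), array([ 0.4532, -0.2921,  0.016 ]), array([ 0.4548, -0.3506,  0.016 ])]
tri rim corners [ 0.4863 -0.3797  0.0192] [ 0.4275 -0.3746  0.028 ]
```

```bash
python3 -m jog '[{"grip":0.75,"xyz":[0.0003,-0.005,0.03],"dr":[0.006,0,0]},{"grip":0.75,"xyz":[0.0003,-0.005,0.06],"dr":[0.006,0,0]},{"grip":0.75,"xyz":[0.0003,-0.005,0.073],"dr":[0.006,0,0]},{"grip":0.75,"xyz":[0.0003,-0.005,0.076],"dr":[0.006,0,0]},{"grip":0.75,"xyz":[0.0003,-0.005,0.076],"dr":[0.006,0,0]},{"grip":0.75,"xyz":[0.0003,-0.005,0.076],"dr":[0.006,0,0]},{"grip":0.75,"xyz":[0.0003,-0.005,0.076],"dr":[0.006,0,0]}]'; python3 go.py .4518 -.232 .0265 -88.4
```

```text
time: 40.88
eef_pos: [0.4532, -0.2331, 0.0328]
tcp_rot: [0.716, -0.698, 0.001, 0.0]
contact_force: [0.1, 0.1, -0.5]
opening: 0.345
xyz [-0.0012  0.0014  0.0063] dr [-0.0011 -0.0021 -0.0014] rows>= 0.2 psi now -88.48 q6 goal 1.07 t 40.88 eef [ 0.4532 -0.2331  0.0328]
```

```bash
python3 -m jog '[{"grip":0.75,"xyz":[-0.001,0.001,0.006],"dr":[0,0,0]},{"grip":0.75,"xyz":[-0.001,0.001,0.006],"dr":[0,0,0]},{"grip":0.75,"xyz":[-0.001,0.001,0.006],"dr":[0,0,0]}]'; python3 -m jog '[{"grip":0.5,"xyz":[0,0,0],"dr":[0,0,0]},{"grip":0.5,"xyz":[0,0,0],"dr":[0,0,0]},{"grip":0.5,"xyz":[0,0,0],"dr":[0,0,0]},{"grip":0.5,"xyz":[0,0,0],"dr":[0,0,0]},{"grip":0.5,"xyz":[0,0,-0.03],"dr":[0,0,0]},{"grip":0.5,"xyz":[0,0,-0.07],"dr":[0,0,0]},{"grip":0.4,"xyz":[0,0,-0.11],"dr":[0,0,0]},{"grip":0.4,"xyz":[0,0,-0.15],"dr":[0,0,0]},{"grip":0.4,"xyz":[0,0,-0.15],"dr":[0,0,0]},{"grip":0.4,"xyz":[0,0,-0.15],"dr":[0,0,0]}]'
python3 - <<'E'
from h import *
c,im,st=snap("wrist","w28")
E
python3 go.py .527 .12 .17 -92
```

```text
time: 41.13
eef_pos: [0.4517, -0.2322, 0.0256]
tcp_rot: [0.716, -0.698, 0.001, 0.0]
contact_force: [1.6, -1.1, 3.1]
opening: 0.347
time: 41.97
eef_pos: [0.4522, -0.2325, 0.1775]
tcp_rot: [0.716, -0.698, 0.002, 0.0]
contact_force: [-0.2, 0.1, -1.0]
opening: 0.599
xyz [-0.3493 -0.0852  0.0047] dr [0.0017 0.0002 0.0607] rows>= 8.6 psi now -88.52 q6 goal 1.83 t 42.02 eef [ 0.4508 -0.2314  0.1748]
```

View pics/w28.png

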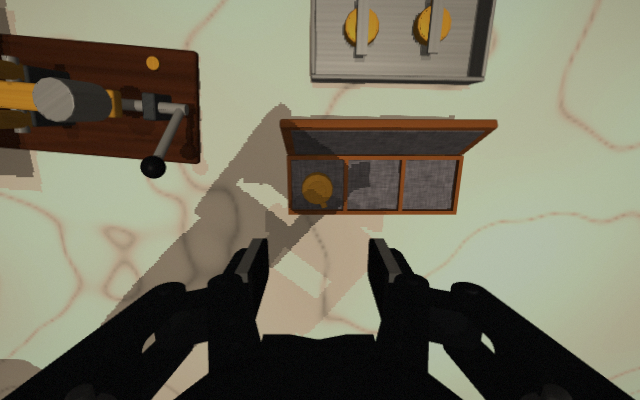

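The first locket sits in compartment 3 at (318,189). Next is B.

```bash
python3 -m jog '[{"grip":0.4,"xyz":[-0.35,-0.08,0],"dr":[0,0,0.06]},{"grip":0.4,"xyz":[-0.35,-0.08,0],"dr":[0,0,0.06]},{"grip":0.4,"xyz":[-0.35,-0.08,0],"dr":[0,0,0.06]},{"grip":0.4,"xyz":[-0.35,-0.08,0],"dr":[0,0,0.06]},{"grip":0.4,"xyz":[-0.35,-0.08,0],"dr":[0,0,0.06]},{"grip":0.4,"xyz":[-0.35,-0.08,0],"dr":[0,0,0.06]},{"grip":0.4,"xyz":[-0.35,-0.08,0],"dr":[0,0,0.06]},{"grip":0.4,"xyz":[-0.35,-0.08,0],"dr":[0,0,0.06]},{"grip":0.4,"xyz":[-0.35,-0.08,0],"dr":[0,0,0.06]},{"grip":0.4,"xyz":[-0.35,-0.08,0],"dr":[0,0,0.06]},{"grip":0.4,"xyz":[-0.35,-0.08,0],"dr":[0,0,0.06]},{"grip":0.4,"xyz":[-0.35,-0.08,0],"dr":[0,0,0.06]}]';  python3 - <<'E'
from h import *
c,im,st=snap("wrist","w29")
cv2.imwrite("pics/w29c.png",cv2.resize(im[40:300,210:430],None,fx=2.3,fy=2.3,interpolation=cv2.INTER_CUBIC))
E
python3 go.py .527 .12 .11 -92
```

```text
time: 43.02
eef_pos: [0.5203, 0.1203, 0.1721]
tcp_rot: [-0.695, 0.719, 0.003, -0.002]
contact_force: [-1.2, -0.3, 0.8]
opening: 0.596
xyz [-0.0004 -0.0068  0.0626] dr [ 0.0061  0.0003 -0.0001] rows>= 1.5 psi now -92.0 q6 goal 1.83 t 43.07 eef [0.5206 0.1198 0.1726]
```

View pics/w29c.png

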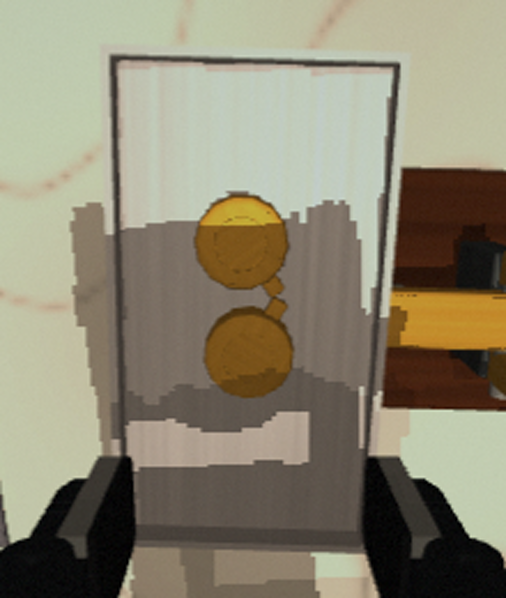

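```bash
python3 - <<'E'
from h import *
c,im=load("w29");print(onz(c,(318.3,193),.083),onz(c,(315.0,145),.083))
E
python3 -m jog '[{"grip":0.4,"xyz":[0,-0.006,0.03],"dr":[0.004,0,0]},{"grip":0.45,"xyz":[0,-0.006,0.058],"dr":[0.004,0,0]},{"grip":0.45,"xyz":[0,-0.006,0.058],"dr":[0.004,0,0]},{"grip":0.45,"xyz":[0,-0.006,0.058],"dr":[0.004,0,0]},{"grip":0.45,"xyz":[0,-0.006,0.058],"dr":[0.004,0,0]}]';python3 go.py .5268 .12 .0765 -92
```

```text
[0.52842075 0.11971914 0.083     ] [0.56659436 0.12101422 0.083     ]
time: 43.48
eef_pos: [0.528, 0.1196, 0.1173]
tcp_rot: [-0.694, 0.72, -0.0, 0.001]
contact_force: [-0.7, -0.9, 0.4]
opening: 0.552
xyz [-0.0003  0.0013  0.0408] dr [-0.0022  0.0009 -0.0008] rows>= 1.0 psi now -92.04 q6 goal 1.83 t 43.48 eef [0.528  0.1196 0.1173]
```

```bash
python3 -m jog '[{"grip":0.45,"xyz":[0,0.0005,0.02],"dr":[0,0,0]},{"grip":0.45,"xyz":[0,0.0005,0.0405],"dr":[0,0,0]},{"grip":0.45,"xyz":[0,0.0005,0.0405],"dr":[0,0,0]},{"grip":0.75,"xyz":[0,0.0005,0.0405],"dr":[0,0,0]},{"grip":0.75,"xyz":[0,0.0005,0.0405],"dr":[0,0,0]},{"grip":0.75,"xyz":[0,0.0005,0.0405],"dr":[0,0,0]},{"grip":0.75,"xyz":[0,0.0005,0.0405],"dr":[0,0,0]},{"grip":0.75,"xyz":[0,0.0005,0.0405],"dr":[0,0,0]}]';python3 -m jog '[{"grip":0.75,"xyz":[0,0,-0.03],"dr":[0,0,0]},{"grip":0.75,"xyz":[0,0,-0.07],"dr":[0,0,0]},{"grip":0.75,"xyz":[0,0,-0.11],"dr":[0,0,0]},{"grip":0.75,"xyz":[0,0,-0.11],"dr":[0,0,0]}]'; python3 go.py .4533 -.2905 .18 -88.4
```

```text
time: 44.15
eef_pos: [0.5283, 0.1205, 0.0775]
tcp_rot: [-0.695, 0.719, -0.001, 0.002]
contact_force: [0.2, -0.4, 2.1]
opening: 0.345
time: 44.48
eef_pos: [0.5322, 0.1208, 0.1961]
tcp_rot: [-0.695, 0.719, -0.006, 0.007]
contact_force: [0.8, 0.3, 0.4]
opening: 0.346
xyz [0.4138 0.0652 0.014 ] dr [-0.0187  0.0017 -0.0618] rows>= 10.1 psi now -91.94 q6 goal 0.97 t 44.48 eef [0.5322 0.1208 0.1961]
```

```bash
python3 -m jog '[{"grip":0.75,"xyz":[0.414,0.061,0.005],"dr":[-0.01,0,-0.06]},{"grip":0.75,"xyz":[0.414,0.061,0.005],"dr":[-0.01,0,-0.06]},{"grip":0.75,"xyz":[0.414,0.061,0.005],"dr":[-0.01,0,-0.06]},{"grip":0.75,"xyz":[0.414,0.061,0.005],"dr":[-0.01,0,-0.06]},{"grip":0.75,"xyz":[0.414,0.061,0.005],"dr":[-0.01,0,-0.06]},{"grip":0.75,"xyz":[0.414,0.061,0.005],"dr":[-0.01,0,-0.06]},{"grip":0.75,"xyz":[0.414,0.061,0.005],"dr":[-0.01,0,-0.06]},{"grip":0.75,"xyz":[0.414,0.061,0.005],"dr":[-0.01,0,-0.06]},{"grip":0.75,"xyz":[0.414,0.061,0.005],"dr":[-0.01,0,-0.06]},{"grip":0.75,"xyz":[0.414,0.061,0.005],"dr":[-0.01,0,-0.06]},{"grip":0.75,"xyz":[0.414,0.061,0.04],"dr":[-0.01,0,-0.06]},{"grip":0.75,"xyz":[0.414,0.061,0.08],"dr":[-0.01,0,-0.06]}]';python3 -m jog '[{"grip":0.75,"xyz":[0,0,0.01],"dr":[0,0,0]},{"grip":0.75,"xyz":[0,0,0.01],"dr":[0,0,0]},{"grip":0.75,"xyz":[0,0,0.01],"dr":[0,0,0]}]'
python3 - <<'E'
from h import *
c,im,st=snap("wrist","w30")
E
python3 go.py .4533 -.2905 .0265 -88.4
```

```text
time: 45.48
eef_pos: [0.454, -0.2966, 0.109]
tcp_rot: [0.715, -0.699, 0.002, 0.003]
contact_force: [0.1, 1.0, -0.6]
opening: 0.344
time: 45.73
eef_pos: [0.452, -0.2908, 0.0957]
tcp_rot: [0.716, -0.698, -0.004, 0.003]
contact_force: [0.1, -0.2, -1.1]
opening: 0.345
xyz [-0.0011 -0.0008  0.0707] dr [ 0.0067 -0.0008 -0.0012] rows>= 1.7 psi now -88.47 q6 goal 0.97 t 45.78 eef [ 0.453  -0.2915  0.0973]
```

View pics/w30.png

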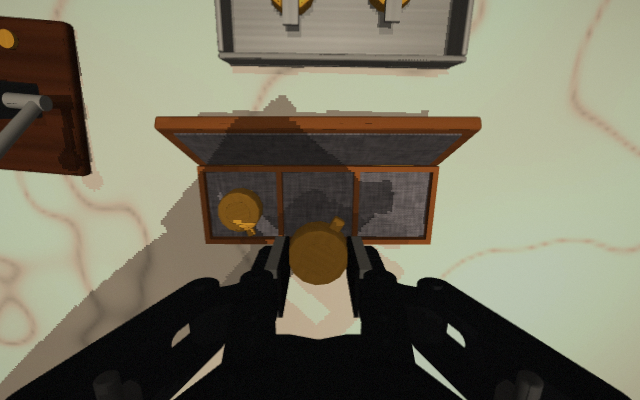

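```bash
python3 -m jog '[{"grip":0.75,"xyz":[-0.001,0,0.03],"dr":[0.004,0,0]},{"grip":0.75,"xyz":[-0.001,0,0.055],"dr":[0.004,0,0]},{"grip":0.75,"xyz":[-0.001,0,0.068],"dr":[0.004,0,0]},{"grip":0.75,"xyz":[-0.001,0,0.068],"dr":[0.004,0,0]},{"grip":0.75,"xyz":[-0.001,0,0.068],"dr":[0.004,0,0]},{"grip":0.75,"xyz":[-0.001,0,0.068],"dr":[0.004,0,0]},{"grip":0.75,"xyz":[-0.001,0,0.068],"dr":[0.004,0,0]}]'; python3 go.py .4533 -.2905 .0262 -88.4
```

```text
time: 46.37
eef_pos: [0.4529, -0.2914, 0.0301]
tcp_rot: [0.716, -0.698, 0.0, 0.001]
contact_force: [0.2, -0.6, 0.4]
opening: 0.345
xyz [-0.0009 -0.0004  0.0039] dr [ 0.0011 -0.0025 -0.0017] rows>= 0.1 psi now -88.5 q6 goal 0.97 t 46.37 eef [ 0.4529 -0.2914  0.0301]
```

```bash
python3 -m jog '[{"grip":0.75,"xyz":[-0.001,0,0.004],"dr":[0,0,0]},{"grip":0.75,"xyz":[-0.001,0,0.004],"dr":[0,0,0]},{"grip":0.75,"xyz":[-0.001,0,0.004],"dr":[0,0,0]},{"grip":0.53,"xyz":[-0.001,0,0.004],"dr":[0,0,0]},{"grip":0.53,"xyz":[-0.001,0,0.004],"dr":[0,0,0]},{"grip":0.53,"xyz":[-0.001,0,0.004],"dr":[0,0,0]},{"grip":0.53,"xyz":[0,0,-0.03],"dr":[0,0,0]},{"grip":0.53,"xyz":[0,0,-0.07],"dr":[0,0,0]},{"grip":0.4,"xyz":[0,0,-0.11],"dr":[0,0,0]},{"grip":0.4,"xyz":[0,0,-0.15],"dr":[0,0,0]},{"grip":0.4,"xyz":[0,0,-0.15],"dr":[0,0,0]},{"grip":0.4,"xyz":[0,0,-0.15],"dr":[0,0,0]}]'
python3 - <<'E'
from h import *
c,im,st=snap("wrist","w31")
E
python3 go.py .566 .121 .17 -92
```

```text
time: 47.37
eef_pos: [0.4531, -0.2914, 0.1806]
tcp_rot: [0.716, -0.698, 0.001, 0.001]
contact_force: [0.5, 1.4, 0.3]
opening: 0.603
xyz [-0.4082 -0.1247  0.0075] dr [0.004  0.0003 0.0607] rows>= 10.2 psi now -88.52 q6 goal 1.82 t 47.42 eef [ 0.4519 -0.2903  0.1779]
```

View pics/w31.png

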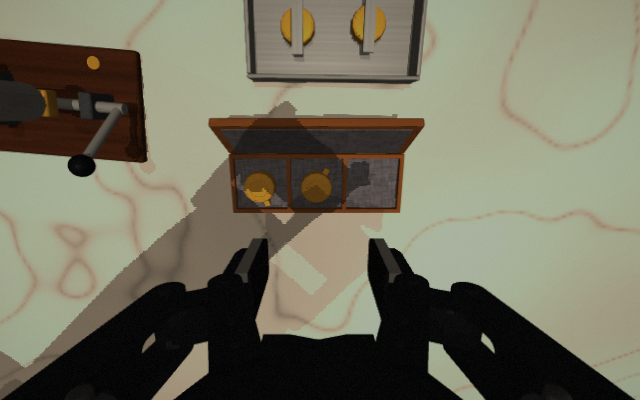

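Two lockets are boxed at (260,188) and (317,187). Now C.

```bash
python3 -m jog '[{"grip":0.4,"xyz":[-0.408,-0.12,0],"dr":[0,0,0.06]},{"grip":0.4,"xyz":[-0.408,-0.12,0],"dr":[0,0,0.06]},{"grip":0.4,"xyz":[-0.408,-0.12,0],"dr":[0,0,0.06]},{"grip":0.4,"xyz":[-0.408,-0.12,0],"dr":[0,0,0.06]},{"grip":0.4,"xyz":[-0.408,-0.12,0],"dr":[0,0,0.06]},{"grip":0.4,"xyz":[-0.408,-0.12,0],"dr":[0,0,0.06]},{"grip":0.4,"xyz":[-0.408,-0.12,0],"dr":[0,0,0.06]},{"grip":0.4,"xyz":[-0.408,-0.12,0],"dr":[0,0,0.06]},{"grip":0.4,"xyz":[-0.408,-0.12,0],"dr":[0,0,0.06]},{"grip":0.4,"xyz":[-0.408,-0.12,0],"dr":[0,0,0.06]},{"grip":0.4,"xyz":[-0.408,-0.12,0],"dr":[0,0,0.06]},{"grip":0.4,"xyz":[-0.408,-0.12,0],"dr":[0,0,0.06]}]'; python3 -m jog '[{"grip":0.4,"xyz":[0,0,0],"dr":[0,0,0]},{"grip":0.4,"xyz":[0,0,0],"dr":[0,0,0]}]'
python3 - <<'E'
from h import *
c,im,st=snap("wrist","w32")
cv2.imwrite("pics/w32c.png",cv2.resize(im[40:300,210:430],None,fx=2.3,fy=2.3,interpolation=cv2.INTER_CUBIC))
for ctr,bb,a,far in gold(im,None,k=17): print(ctr.round(1),a,onz(c,ctr,.08).round(4))
E
python3 go.py .566 .121 .0765 -92
```

```text
time: 48.42
eef_pos: [0.5599, 0.1232, 0.1743]
tcp_rot: [-0.696, 0.718, 0.004, -0.003]
contact_force: [0.3, -1.1, 0.3]
opening: 0.602
time: 48.58
eef_pos: [0.5603, 0.1195, 0.1757]
tcp_rot: [-0.695, 0.719, 0.003, -0.003]
contact_force: [-0.7, -0.8, 0.3]
opening: 0.602
[ 27.1 286.9] 438.0 [0.4866 0.3891 0.08  ]
[629.6 269.9] 887.5 [ 0.4851 -0.1597  0.08  ]
[433.6 221.9] 3593.0 [0.5378 0.0217 0.08  ]
[315.6 192.7] 1181.5 [0.567  0.1211 0.08  ]
[250.9  12.7] 1610.5 [0.6996 0.162  0.08  ]
xyz [-0.002  -0.006   0.0996] dr [ 0.0069  0.0002 -0.0011] rows>= 2.4 psi now -92.06 q6 goal 1.82 t 48.63 eef [0.5606 0.1192 0.1762]
```

View pics/w32c.png

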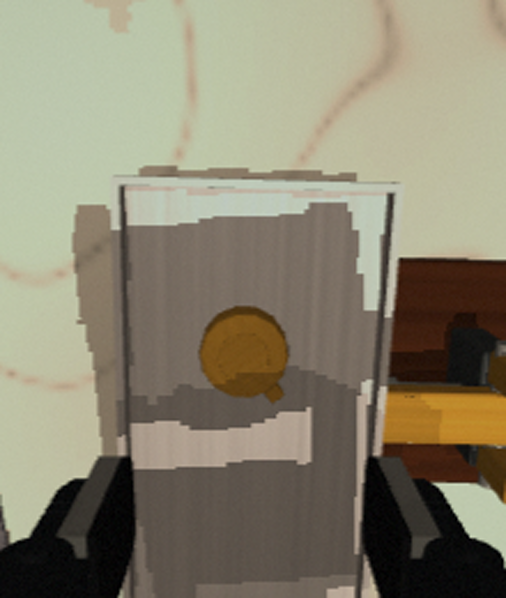

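```bash
python3 -m jog '[{"grip":0.4,"xyz":[-0.002,-0.005,0.03],"dr":[0.005,0,0]},{"grip":0.45,"xyz":[-0.002,-0.005,0.06],"dr":[0.005,0,0]},{"grip":0.45,"xyz":[-0.002,-0.005,0.06],"dr":[0.005,0,0]},{"grip":0.45,"xyz":[-0.002,-0.005,0.06],"dr":[0.005,0,0]},{"grip":0.45,"xyz":[-0.002,-0.005,0.06],"dr":[0.005,0,0]}]';python3 go.py .566 .121 .0765 -92
```

```text
time: 49.05
eef_pos: [0.5668, 0.1216, 0.1185]
tcp_rot: [-0.694, 0.72, -0.0, 0.001]
contact_force: [0.0, -0.0, 0.5]
opening: 0.547
xyz [0.0006 0.0008 0.042 ] dr [-0.0016  0.0008 -0.0008] rows>= 1.0 psi now -92.05 q6 goal 1.82 t 49.05 eef [0.5668 0.1216 0.1185]
```

```bash
python3 -m jog '[{"grip":0.45,"xyz":[0.0005,0,0.02],"dr":[0,0,0]},{"grip":0.45,"xyz":[0.0005,0,0.0415],"dr":[0,0,0]},{"grip":0.45,"xyz":[0.0005,0,0.0415],"dr":[0,0,0]},{"grip":0.75,"xyz":[0.0005,0,0.0415],"dr":[0,0,0]},{"grip":0.75,"xyz":[0.0005,0,0.0415],"dr":[0,0,0]},{"grip":0.75,"xyz":[0.0005,0,0.0415],"dr":[0,0,0]},{"grip":0.75,"xyz":[0.0005,0,0.0415],"dr":[0,0,0]},{"grip":0.75,"xyz":[0.0005,0,0.0415],"dr":[0,0,0]}]';python3 -m jog '[{"grip":0.75,"xyz":[0,0,-0.03],"dr":[0,0,0]},{"grip":0.75,"xyz":[0,0,-0.07],"dr":[0,0,0]},{"grip":0.75,"xyz":[0,0,-0.11],"dr":[0,0,0]},{"grip":0.75,"xyz":[0,0,-0.11],"dr":[0,0,0]}]'; python3 go.py .455 -.348 .18 -88.4
```

```text
time: 49.72
eef_pos: [0.5672, 0.1222, 0.0773]
tcp_rot: [-0.695, 0.719, -0.001, 0.002]
contact_force: [0.6, 0.7, 1.0]
opening: 0.348
time: 50.05
eef_pos: [0.5714, 0.1224, 0.1965]
tcp_rot: [-0.695, 0.719, -0.006, 0.007]
contact_force: [1.2, -0.0, 1.2]
opening: 0.349
xyz [0.4741 0.1006 0.0137] dr [-0.0179  0.0015 -0.0619] rows>= 11.6 psi now -91.94 q6 goal 0.89 t 50.05 eef [0.5714 0.1224 0.1965]
```

```bash
python3 -m jog '[{"grip":0.75,"xyz":[0.474,0.097,0],"dr":[-0.01,0,-0.06]},{"grip":0.75,"xyz":[0.474,0.097,0],"dr":[-0.01,0,-0.06]},{"grip":0.75,"xyz":[0.474,0.097,0],"dr":[-0.01,0,-0.06]},{"grip":0.75,"xyz":[0.474,0.097,0],"dr":[-0.01,0,-0.06]},{"grip":0.75,"xyz":[0.474,0.097,0],"dr":[-0.01,0,-0.06]},{"grip":0.75,"xyz":[0.474,0.097,0],"dr":[-0.01,0,-0.06]},{"grip":0.75,"xyz":[0.474,0.097,0],"dr":[-0.01,0,-0.06]},{"grip":0.75,"xyz":[0.474,0.097,0],"dr":[-0.01,0,-0.06]},{"grip":0.75,"xyz":[0.474,0.097,0],"dr":[-0.01,0,-0.06]},{"grip":0.75,"xyz":[0.474,0.097,0],"dr":[-0.01,0,-0.06]},{"grip":0.75,"xyz":[0.474,0.097,0],"dr":[-0.01,0,-0.06]},{"grip":0.75,"xyz":[0.474,0.097,0],"dr":[-0.01,0,-0.06]}]';python3 -m jog '[{"grip":0.75,"xyz":[0,0,0.03],"dr":[0,0,0]},{"grip":0.75,"xyz":[0,0,0.06],"dr":[0,0,0]},{"grip":0.75,"xyz":[0,0,0.09],"dr":[0,0,0]},{"grip":0.75,"xyz":[0,0,0.09],"dr":[0,0,0]},{"grip":0.75,"xyz":[0,0,0.09],"dr":[0,0,0]},{"grip":0.75,"xyz":[0,0,0.09],"dr":[0,0,0]}]'
python3 - <<'E'
from h import *
c,im,st=snap("wrist","w33")
E
python3 go.py .455 -.348 .0262 -88.4
```

```text
time: 51.05
eef_pos: [0.4517, -0.3522, 0.186]
tcp_rot: [0.715, -0.699, -0.003, 0.004]
contact_force: [0.7, 0.1, -0.1]
opening: 0.345
time: 51.55
eef_pos: [0.453, -0.3491, 0.0972]
tcp_rot: [0.716, -0.698, -0.002, 0.003]
contact_force: [0.3, -0.4, 0.2]
opening: 0.344
xyz [-0.0016 -0.0021  0.0718] dr [ 0.0068 -0.0022 -0.0017] rows>= 1.7 psi now -88.5 q6 goal 0.89 t 51.6 eef [ 0.4534 -0.3495  0.098 ]
```

View pics/w33.png

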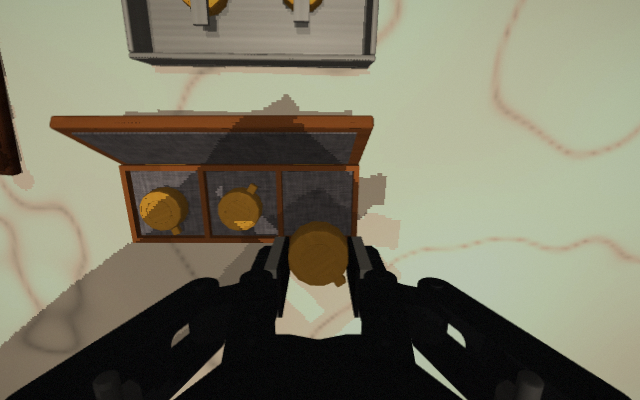

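```bash
python3 -m jog '[{"grip":0.75,"xyz":[-0.0015,-0.001,0.03],"dr":[0.004,0,0]},{"grip":0.75,"xyz":[-0.0015,-0.001,0.055],"dr":[0.004,0,0]},{"grip":0.75,"xyz":[-0.0015,-0.001,0.068],"dr":[0.004,0,0]},{"grip":0.75,"xyz":[-0.0015,-0.001,0.068],"dr":[0.004,0,0]},{"grip":0.75,"xyz":[-0.0015,-0.001,0.068],"dr":[0.004,0,0]},{"grip":0.75,"xyz":[-0.0015,-0.001,0.068],"dr":[0.004,0,0]},{"grip":0.75,"xyz":[-0.0015,-0.001,0.068],"dr":[0.004,0,0]}]'; python3 go.py .455 -.348 .0262 -88.4
```

```text
time: 52.18
eef_pos: [0.4536, -0.348, 0.0297]
tcp_rot: [0.716, -0.698, -0.0, 0.002]
contact_force: [-0.5, -0.2, -0.8]
opening: 0.35
xyz [ 0.     -0.0014  0.0035] dr [ 0.003  -0.002  -0.0019] rows>= 0.1 psi now -88.51 q6 goal 0.89 t 52.18 eef [ 0.4536 -0.348   0.0297]
```

```bash
python3 -m jog '[{"grip":0.75,"xyz":[0,-0.001,0.0035],"dr":[0,0,0]},{"grip":0.75,"xyz":[0,-0.001,0.0035],"dr":[0,0,0]},{"grip":0.75,"xyz":[0,-0.001,0.0035],"dr":[0,0,0]},{"grip":0.53,"xyz":[0,-0.001,0.0035],"dr":[0,0,0]},{"grip":0.53,"xyz":[0,-0.001,0.0035],"dr":[0,0,0]},{"grip":0.53,"xyz":[0,-0.001,0.0035],"dr":[0,0,0]},{"grip":0.53,"xyz":[0,0,-0.03],"dr":[0,0,0]},{"grip":0.53,"xyz":[0,0,-0.07],"dr":[0,0,0]},{"grip":0.4,"xyz":[0,0,-0.11],"dr":[0,0,0]},{"grip":0.4,"xyz":[0,0,-0.15],"dr":[0,0,0]},{"grip":0.4,"xyz":[-0.06,0,-0.18],"dr":[0,0,0]},{"grip":0.4,"xyz":[-0.06,0,-0.18],"dr":[0,0,0]}]';python3 -m jog '[{"grip":0.4,"xyz":[0,0,0],"dr":[0,0,0]},{"grip":0.4,"xyz":[0,0,0],"dr":[0,0,0]},{"grip":0.4,"xyz":[0,0,0],"dr":[0,0,0]}]'
python3 - <<'E'
from h import *
c,im,st=snap("wrist","w34"); print(st['eef_pos'])
for ctr,bb,a,far in gold(im,None,k=11,smin=90): 
    X=onz(c,ctr,.026);print(ctr.round(1),a,X.round(4),[round(float(np.hypot(*(X[:2]-p))),4) for p in ((.4518,-.232),(.4533,-.2905),(.455,-.348))])
cv2.imwrite("pics/w34c.png",cv2.resize(im[20:250,180:460],None,fx=2.5,fy=2.5,interpolation=cv2.INTER_CUBIC))
c,im,st=snap("scene","s34")
cv2.imwrite("pics/s34c.png",cv2.resize(im[120:250,190:410],None,fx=3.5,fy=3.5,interpolation=cv2.INTER_CUBIC))
E
```

```text
time: 53.18
eef_pos: [0.4531, -0.2873, 0.2123]
tcp_rot: [0.716, -0.698, 0.001, 0.001]
contact_force: [0.8, 0.9, -0.3]
opening: 0.603
time: 53.43
eef_pos: [0.4516, -0.2871, 0.2069]
tcp_rot: [0.716, -0.698, -0.003, 0.002]
contact_force: [-0.1, -0.4, -0.2]
opening: 0.601
[ 0.45159345 -0.28707343  0.20686443]
[321.1 157.2] 14676.5 [ 0.4755 -0.2897  0.026 ] [0.0624, 0.0222, 0.0618]
[116.   63.6] 142.0 [ 0.564  -0.0814  0.026 ] [0.1878, 0.2366, 0.2881]
[314.  31.] 262.5 [ 0.598  -0.2791  0.026 ] [0.1536, 0.1452, 0.1588]
[359.6  30.2] 301.0 [ 0.6    -0.3234  0.026 ] [0.1741, 0.1503, 0.147]
```

View pics/w34.png

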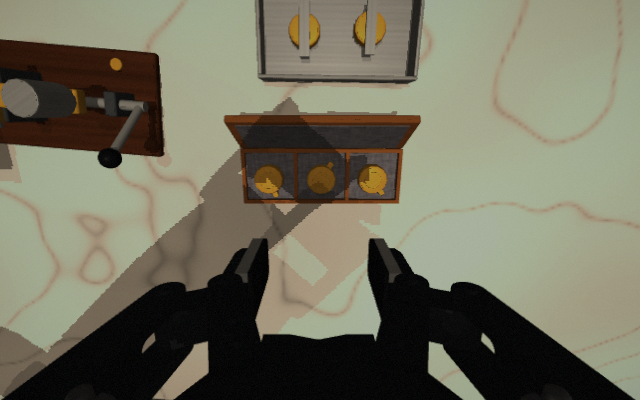

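View pics/w34c.png

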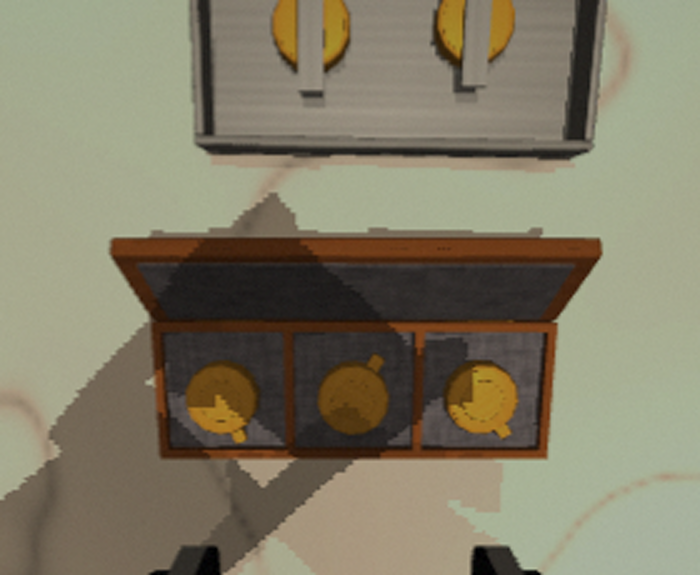

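View pics/s34c.png

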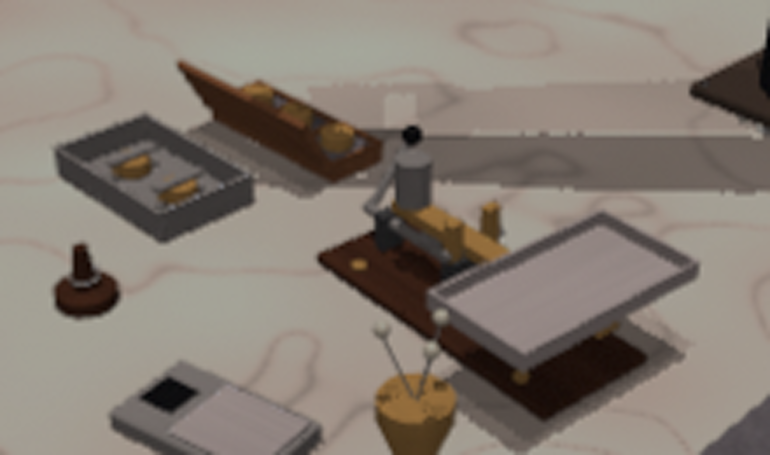

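Run:
```python
from h import *
c,im=load("w34")
for p,q in zip([(268.8,179.2),(321.2,179.2),(372.4,179.2)],((.4518,-.232),(.4533,-.2905),(.455,-.348))):
    X=onz(c,p,.031);print(X.round(4),np.hypot(*(X[:2]-q)).round(4))
for p in [(304.5,28),(370.5,28)]: print("rej",onz(c,p,.02).round(4))
print("knob",onz(c,(110,158),.088).round(4))
s=ctrl.get_state();print(s['time'],s['dq'].round(3))
ctrl.sign_off()
```

```text
[ 0.4507 -0.2333  0.031 ] 0.0017
[ 0.4523 -0.2905  0.031 ] 0.001
[ 0.4538 -0.3463  0.031 ] 0.0021
rej [ 0.6019 -0.2696  0.02  ]
rej [ 0.6037 -0.3347  0.02  ]
knob [ 0.4788 -0.103   0.088 ]
53.5333 [-0.004  0.006 -0.001  0.002  0.003  0.001]
the job is handed in; nothing more can be done
```

I finished the whole task and handed it in at 53.5 s; sign-off reports no verdict. In order:
- **On the pan:** the three plain lockets were laid flat while the beam was arrested.
- **Rejects:** both clip-barred lockets went into the reject tray.
- **Beam:** I pushed the lever fully over, the pan sank and settled, and I pushed the lever fully back.
- **Ring box:** the plain lockets were then moved one to each compartment.

**Final checks:**
- The three lockets lie flat, 1 to 2 mm from the measured compartment centres.
- The rejects measure (0.602, -0.270) and (0.604, -0.335), well inside the tray.
- The knob is back at (0.479, -0.103), its starting place within 2 mm, and the beam looks level.
- The bystanders and the orange look-alike were never touched.

**What differed from plan:**
- While I was working on the rejects, two lockets on the pan slid together until their loops touched, probably the random knock. They stayed flat and inside the limits, so I left them and re-measured before picking them up.
- A few moves were read before the arm had settled, by up to 6 mm in height, so one locket was gripped higher than planned. It held.
- One automatic colour count merged the box and lockets, so I took the final positions from points read by eye in the close crop instead.

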